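# Clamp a cold chisel in the sharpening fixture

### The job

Lay the large octagonal cold chisel in both notched blocks of the sharpening fixture, back against the fences, with its cutting edge sticking out about 40 mm past the block that has no screw, and let go of it. Then screw the slanted clamp knob in clockwise, regripping as you go, until it stops, so that the chisel is held fast. Leave the other tools where they are.

Things in the scene. Friction and masses are not known exactly. Their poses are not given: they have to be found in the camera images.
- chisel_mid (a point): The large cold chisel: plain steel octagonal bar, 200 mm long, 22 mm across flats, 0.35 to 0.7 kg, lying on a flat on the table at first. This point is the middle of its length and thickness, 11 mm above its underside. y runs along the bar to the blunt head (at y = +100 mm); the last 40 mm at the -y end are forged to the cutting edge. z is up.
- chisel_edge (a point): Middle of the chisel's cutting edge, 100 mm from chisel_mid towards its -y.
- chisel: The same chisel; this origin is on its underside, 11 mm below chisel_mid.
- seat (a point): Point of the fixture where chisel_mid must come to rest (axes alike), 56 mm above the table. y is the line of the seated chisel, x points level to the fences, away from the screw's side; z is up. The cutting end goes to -y and then sticks out 42 mm past the plain block. The screw, backed off, leaves 4 mm or more beside the seated chisel (at its -x side) for lowering it straight down.
- fixture: Sharpening fixture, fixed: dark steel base plate 104 x 172 x 12 mm with two grey notched blocks (screw block at y = +62 to +88 mm, plain block at y = -58 to -36 mm; nothing above the plate between). Notch: flat floor at z = 45 mm, upright fence face at x = +11 mm up to z = 60 mm, sloping back above to z = 70 mm; open upward and to -x. Origin under the seat on the table, same axes.
- knob_grip (a point): Grip point on the axis of the round black clamp knob, a cylinder 48 mm across, 32 mm high (outer face 14 mm out from here, inner 18 mm in). z is the screw axis, out of the knob's end: up and to the seat's -x, 45 degrees from vertical; its line meets the seated chisel's axis at seat y = +75 mm, 102.5 mm away when the joint is 0. Turns and moves in with the knob. Fingers may reach 5 mm past the inner face.
- clamp_knob (a joint): Turn of the clamp knob (rad), growing when turned clockwise seen from its outer end (screwing in). It moves in 2.55 mm per rad (16 mm a turn): the hand must follow along the axis. Starts at 0 to 0.7; the sprung nose meets a seated chisel at about 6.9; hard stop at 8.05. Friction about 0.1 N m; stays where it is left.
- nose: Steel nose of the clamp screw, 10 mm across: presses on the chisel's sloping upper flat. Sprung: 4 N at first touch, 4 N more per mm, about 16 N at the knob's stop. This origin lies on the screw axis, 28.5 mm ahead of the nose's face; with the screw fully backed off it is on the seated chisel's axis.
- punch: Bystander, to be left alone: small octagonal steel centre punch, 120 x 14 mm.
- jar: Bystander, to be left alone: glass jar with a steel lid, 52 mm across, 70 mm high, upright.
- tape: Bystander, to be left alone: tape measure, 70 x 34 x 62 mm, standing on its edge.
- hammer: Bystander, to be left alone: hammer, 260 mm, lying roughly along x.
- screwdriver: Bystander, to be left alone: screwdriver, 200 mm, lying roughly along y.
- wrench: Bystander, to be left alone: open-ended wrench, 200 mm, lying roughly along y.
- file: Bystander, to be left alone: flat file with a wooden handle, 225 mm, lying roughly along x.
Things that resemble listed ones, but are neither listed nor needed, are in the scene too. What is shaped like the chisel but blue or orange is not meant.

How it is judged:
By the outcome, as a careful person would: the job done as asked, in the order asked, and still so for the second after the job is handed in, with the robot touching nothing.
It also fails if it takes over 72 s, if anything falls off the work surface, if the arm or the gripper's body presses on something with over 40 N, if the wrist force passes 120 N, or if a joint passes its speed limit or range.

### The arm

A 7-joint arm with a two-finger parallel gripper is mounted at the origin on the work surface. World frame = base frame: x ahead of the robot, y to its left, z up, the work surface at z = 0. Lengths are in m, angles in rad, forces in N, time in s.
With the tool pointing down it reaches from about 0.425 to 0.925 m from the base axis. Payload 6.8 kg.
Tool frame: the origin (TCP) lies between the finger pads; the fingertips stand 8 mm ahead of it and the grasp point (between the pads) lies 11 mm behind it (arm.tcp_to_tips is the distance from the TCP to the fingertips, in m); x points along the fingers, y is the direction in which the jaws open and shut, and the axes are right-handed (so a half turn about x gives the same grasp; the last joint's range is limited). The gripper opens to 85 mm and grips with 20 to 120 N. Pads are 22 mm wide; open, the fingers measure 114 mm over their backs; the gripper's body (76 mm by 85 mm) begins 54 mm behind the grasp point. The pads swing forward as they close: fully open they stand 13 mm farther back than shut.
Start: joints at [-1.281, 0.477, 0.022, 1.555, -0.011, 1.109, -0.083], TCP at [0.261, 0.622, 0.239] pointing down, gripper open.
Joint ranges: [-2.96, 2.96], [-0.34, 2.1], [-1.41, 1.46], [0.24, 2.44], [-1.37, 4.51], [0.17, 1.92], [-2.96, 2.96]. Speed limits (rad/s): [2.39, 2.39, 3.14, 3.14, 3.14, 3.14, 3.14].

### API

Orientations are given as [roll, pitch, yaw] about the fixed x, y, z axes, in that order (R = Rz(yaw) Ry(pitch) Rx(roll)).
In Python, from cell import arm gives the robot as it stands.
- The arm moves only by the tool arm_command, never from a script. Its argument "moves" is a list of rows, each a list of 3 entries, a list of its own where there are three numbers: the shift along the tool's x, y, z in mm, then the turn, a rotation vector about the tool's x, y, z in degrees, then the closure, from 0 (fully open) to 1 (shut). A call has exactly 5 rows; each row is the pose to reach, as a shift and turn from the pose measured when the call began, along the tool's axes at that moment; what a row does not reach only later rows make up. A row lasts 1/12 s, in which the tool goes at most 41.7 mm and 7.16 degrees, less where a joint would pass 70% of its speed; a pose out of reach is approached as far as the arm can. A call with a gripper value outside its range is refused whole. The fingers move at their own pace and stop on an object; the grip force is fixed at half the most. Time passes only in rows, so rows that repeat a pose let the fingers close, or fill a call up. It gives the time, the measured TCP pose, the force and the opening at its end, in the units of the state.
- arm.sense(): the state, without advancing time (a new reading comes with each control period).
- arm.capture(name): name is "scene" or "top"; returns (picture, depth): 400x640x3 uint8, red, green, blue; 400x640 float32, m along the optical axis (not along the pixel's ray), 0 where there is no reading.
- arm.camera_info(name): a dict with "K" (3x3 intrinsics, pixels), "extrinsics" (4x4, takes a point from camera to world coordinates). Camera axes: x right, y down, z forward; pixel columns grow to the right and rows downward; lengths in m; the calibration is good to about 2 mm. A picture is of the moment at which its call begins. camera_info takes no time and is no camera call.
- arm.close_job(): hands the job in, once; it reports no verdict.
The state is a dict: "t": time; "qpos": joint angles; "joint_velocities": joint speeds; "effort": joint torques, N m; "ee_pos": TCP position; "ee_rot": TCP orientation; "wrist_force": force on the tool from outside, world axes, zero at the start; "moment": the same for the moment, N m; "width": opening from 0.0 (shut) to 1.0 (fully open).
Only numpy, scipy, OpenCV 4.12 (cv2) and the standard library are available. Lean on these libraries where they do the work, as an engineer would, in place of code of your own. Each camera call takes 0.05 s, during which the arm holds its last target. There are 200 camera calls.

## Working session

There is one attempt and no reset: what is moved stays moved. The work goes in short steps, Python scripts to look and compute and a tool call to move; the robot and the scene stay as the last step left them, time stands still between calls to the robot, and variables do not carry over. Pictures are saved under pics/ and viewed, on a budget of 10 in all, crops included, one or two more only if the job needs it, and the job is handed in when it is done.

Besides the shell and the picture viewer there is one more tool, called after "Emit:" as name(argument=value, ...) on one line, values as JSON. arm_command: Moves the arm, as the interface text tells. Its arguments: {"type":"object","properties":{"moves":{"type":"array"}},"required":["moves"]}

```bash
ls; mkdir -p pics
python3 - <<'E'
from cell import arm
import cv2,numpy as np
print(arm.sense())
for n in("scene","top"):
    p,d=arm.capture(n); np.savez(f"{n}0.npz",p=p,d=d); cv2.imwrite(f"pics/{n}0.png",p[...,::-1])
    c=arm.camera_info(n); print(n,np.round(c["K"],1).tolist(),np.round(c["extrinsics"],3).tolist())
E
```

```text
pics
{'t': 0.0, 'qpos': array([-1.28109315,  0.47777972,  0.02237561,  1.55644487, -0.01149379,
        1.10929457, -0.08311307]), 'joint_velocities': array([ 1.84352008e-03, -7.12997461e-04, -1.41628628e-03,  1.12052923e-03,
       -1.50952773e-03,  4.50018206e-05,  1.39755036e-03]), 'effort': array([-6.62827479e-04, -5.96453154e+01,  1.60795167e+00, -2.81191009e+01,
        1.25715189e-02,  9.51102935e-03,  7.73901178e-06]), 'ee_pos': array([0.26130414, 0.62175131, 0.23834285]), 'ee_rot': array([-1.48449928,  1.56899847, -1.88232297]), 'wrist_force': array([0.38030945, 0.07584101, 0.60185098]), 'moment': array([-0.00139511, -0.02875366,  0.00098933]), 'width': 1.0024038089966882}
scene [[410.4, 0.0, 319.7], [0.0, 410.4, 207.2], [0.0, 0.0, 1.0]] [[-0.264, 0.808, -0.527, 1.128], [0.964, 0.229, -0.132, 0.152], [0.014, -0.543, -0.84, 1.094], [0.0, 0.0, 0.0, 1.0]]
top [[509.7, 0.0, 311.7], [0.0, 509.7, 200.2], [0.0, 0.0, 1.0]] [[-0.002, -0.98, 0.197, 0.189], [-1.0, 0.005, 0.013, -0.013], [-0.014, -0.197, -0.98, 1.702], [0.0, 0.0, 0.0, 1.0]]
```

View pics/top0.png

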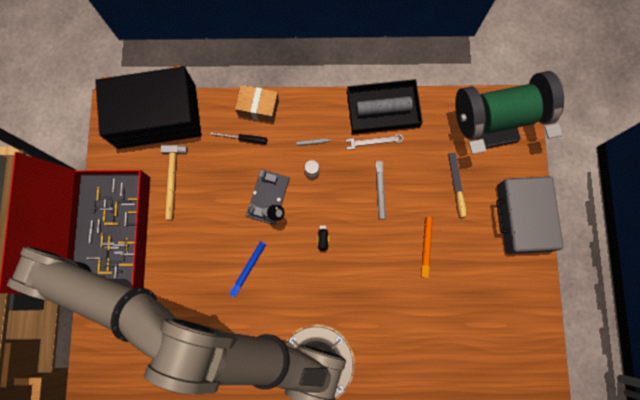

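View pics/scene0.png

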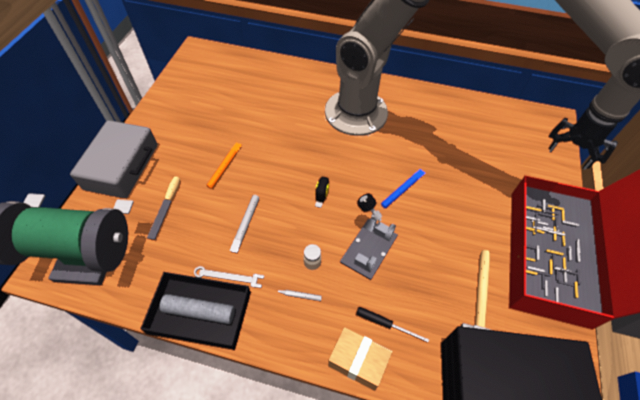

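Top view: chisel at about (380,190), fixture plate at (268,195), knob at (275,212). Scene view: chisel at (245,222), fixture at (370,248), knob at (367,201). Next, a composite close-up with world coordinates.

```bash
cat > h.py <<'E'
import numpy as np,cv2
from cell import arm
from scipy.spatial.transform import Rotation as R
def cam(n):
    c=arm.camera_info(n); return np.array(c["K"]),np.array(c["extrinsics"])
def onplane(n,uv,z):
    K,E=cam(n); uv=np.atleast_2d(uv).astype(float)
    d=np.c_[(uv-K[:2,2])/[K[0,0],K[1,1]],np.ones(len(uv))]@E[:3,:3].T
    return E[:3,3]+d*((z-E[2,3])/d[:,2])[:,None]
def cloud(n,d):
    K,E=cam(n); v,u=np.mgrid[:d.shape[0],:d.shape[1]]
    P=np.stack([(u-K[0,2])*d/K[0,0],(v-K[1,2])*d/K[1,1],d],-1)
    return P@E[:3,:3].T+E[:3,3]
def proj(n,P):
    K,E=cam(n); q=(np.atleast_2d(P)-E[:3,3])@E[:3,:3]; q=q@K.T; return q[:,:2]/q[:,2:]
E
python3 - <<'E'
from h import *
t=np.load("top0.npz"); s=np.load("scene0.npz")
def crop(p,u,v,w,h,k): return cv2.resize(p[v:v+h,u:u+w,::-1],None,fx=k,fy=k,interpolation=cv2.INTER_CUBIC)
a=crop(t['p'],236,160,66,75,6); b=crop(s['p'],330,180,80,100,5)
c=np.zeros((500,800,3),np.uint8); c[:450,:396]=a; c[:500,400:800]=b
cv2.imwrite("pics/z1.png",c)
for n,f,box in(("top",t,(365,150,30,80)),("scene",s,(225,185,40,75))):
    C=cloud(n,f['d']); u,v,w,h=box
    p=f['p'].astype(int); m=np.zeros(p.shape[:2],bool)
    sub=p[v:v+h,u:u+w]; m[v:v+h,u:u+w]=((sub.max(-1)-sub.min(-1))<40)&(sub.max(-1)>90)
    k,l,st,_=cv2.connectedComponentsWithStats(m.astype(np.uint8)); i=1+st[1:,4].argmax(); m=l==i
    print(n,st[i],"height",np.percentile(C[m][:,2],[10,50,90]))
    uv=np.argwhere(m)[:,::-1]
    W=onplane(n,uv,0.02)[:,:2]; r=cv2.minAreaRect(W.astype(np.float32)); print(r); print(cv2.boxPoints(r))
C=cloud("top",t['d']); 
for v in range(168,226,3): print(v,(C[v,244:296:3,2]*1000).round().astype(int))
E
```

```text
top [376 162   9  57 340] height [0.01221886 0.01839621 0.02431456]
((0.5628231763839722, -0.22159238159656525), (0.1939731389284134, 0.020534364506602287), 1.0799490213394165)
[[ 0.4656603  -0.21315497]
 [ 0.46604738 -0.2336857 ]
 [ 0.659986   -0.23002979]
 [ 0.65959895 -0.20949906]]
scene [230 195  29  58 442] height [0.01284655 0.01901918 0.02347608]
((0.568475604057312, -0.21984153985977173), (0.20415709912776947, 0.023707613348960876), 0.7415555119514465)
[[ 0.46625218 -0.20930985]
 [ 0.46655902 -0.23301548]
 [ 0.670699   -0.23037323]
 [ 0.67039216 -0.2066676 ]]
168 [  2   5   6 -11   0  -6   0   5   0  -6  -4  -2   0   3  -5  -5   4  -1]
171 [ 5 -1  0  3 -4  4 69 14 -8 -1 -9  2 -9  2 -4 -3  4 -2]
174 [  2  -1  -5  -3 -13  67  70  54  43  14   3  10  -5  -2   1  -1  -2  -6]
177 [-4 -1  5 -2 -2  8 73 43 46 43 42  9 15 12 15 -6 -4  4]
180 [ 0 -8  0 -2 -1  3  8 32 36 43 41  7 12  9 15 -8  0 -7]
183 [ -6   0 -13   7  12   9  11  15  10  15  24   9  17   4  15  -9  -9  -4]
186 [-6 -4 -6  7  7 16 14  8 17  5 11 17  5  9  2 -1  1 -1]
189 [  2  -7  -1  -3   5   8  14   2   6  10  11  10
[... 190 characters left out ...]
 4 -3 -7  5 -3]
201 [-4 -5  8 12  1 12 11 11 23  5 15 13  8 -4 -2  2 -2 -2]
204 [  -1    2   69 1702   16   12    5    0   12    9   16    9   14   -4
   -4   -4    2   -2]
207 [ -4   3  77  59  44  16  10  18   2 136 149 143 133  -2  -4  -2  -9   2]
210 [  1   7  69  60  44  45  99  98 134 144 149 144 136 126  -3  -2  -9  -3]
213 [ -2  10  46  44  49  50  90  98 135 145 149 149 127 127  -7 -10  -1  -2]
216 [ -2   6   8   9  16  37  48  75 126 143 144 134 133 122  -3  -4   4   0]
219 [ -8   5   2   3   9  13   7   9  32 129 137 133 127   5  -2  -4   1   2]
222 [ 3  2 -2  7  0  0 -3 13  2 10  3 -1  2 -2 -2  1 -5  3]
225 [ -3  -7  -9 -11 -14   4  -4   5  -2  -2  -5  -3  -5  -7  -5 -10  -3   2]
```

View pics/z1.png

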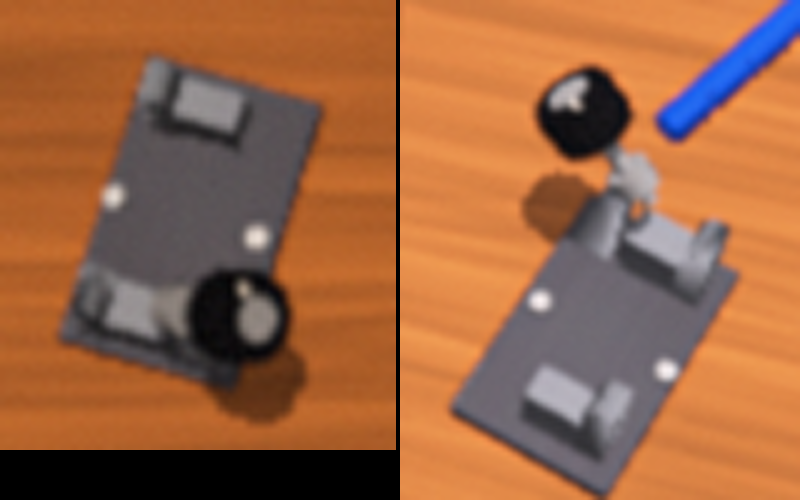

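Zoom shows: screw block is the end near the robot (top image bottom), fences on the left (world +y), plain block at the far end. So seat x ≈ world +y, seat y ≈ world −x. The plate corners in the crop are at (150,55), (323,103), (235,388), (62,340). Now measure the pose in numbers.

Run:
```python
from h import *
t=np.load("top0.npz"); s=np.load("scene0.npz")
# plate corners clicked, rays on z=12 mm
ct=np.array([(150,55),(323,103),(235,388),(62,340)])/6-0.5+[236,160]
cs=np.array([(55,408),(205,495),(337,272)])/5-0.5+[330,180]
A=onplane("top",ct,.012)[:,:2]; B=onplane("scene",cs,.012)[:,:2]
print("top",(A*1e3).round(1).tolist(),"sides",np.linalg.norm(np.diff(A,axis=0),axis=1),"cen",A.mean(0))
print("scene",(B*1e3).round(1).tolist(),np.linalg.norm(np.diff(B,axis=0),axis=1),"cen",(B[0]+B[2])/2)
# mask-based plate: dark gray
for n,f,b in(("top",t,(236,160,66,75)),("scene",s,(330,200,80,85))):
    u,v,w,h=b; p=f['p'][v:v+h,u:u+w].astype(int); g=p.sum(-1)/3; sat=p.max(-1)-p.min(-1)
    m=(sat<45)&(g>40)&(g<215)
    fl=(sat<30)&(g>120)
    # plate mask
    k,l,st,ce=cv2.connectedComponentsWithStats(m.astype(np.uint8)); i=1+st[1:,4].argmax()
    uv=np.argwhere(l==i)[:,::-1]+[u,v]
    r=cv2.minAreaRect(onplane(n,uv,.012)[:,:2].astype(np.float32)); print(n,"plate",r)
    k,l,st,ce=cv2.connectedComponentsWithStats(fl.astype(np.uint8))
    for j in range(1,k):
        if st[j,4]>6:
            uv=np.argwhere(l==j)[:,::-1]+[u,v]; print("  bright",st[j],g[l==j].mean().round(),onplane(n,ce[j]+[u,v],.045)[0].round(4),onplane(n,ce[j]+[u,v],.015)[0].round(4))
    # knob: black
    kb=(g<38); kb[:, :]&=True
    k,l,st,ce=cv2.connectedComponentsWithStats(kb.astype(np.uint8)); i=1+st[1:,4].argmax(); print("  knob",st[i],ce[i]+[u,v])
# knob from clouds
for n,f,b in(("top",t,(260,195,35,35)),("scene",s,(345,185,40,35))):
    C=cloud(n,f['d']); u,v,w,h=b; q=C[v:v+h,u:u+w].reshape(-1,3); q=q[(q[:,2]>.11)&(q[:,2]<.17)]; print(n,len(q),q.mean(0),q.min(0),q.max(0))
# chisel height profile along x
for n,f in(("top",t),("scene",s)):
    C=cloud(n,f['d']).reshape(-1,3); p=f['p'].reshape(-1,3).astype(int); ok=(p.max(-1)-p.min(-1)<45)
    for x in np.arange(.45,.69,.02):
        k=ok&(abs(C[:,0]-x)<.01)&(abs(C[:,1]+.221)<.02)&(C[:,2]<.05); 
        if k.sum()>3: print(n,round(x,2),k.sum(),np.median(C[k],0).round(4), np.ptp(C[k][:,1]).round(3))
```

```text
top [[640.6, 184.5], [611.8, 85.4], [448.1, 133.6], [475.7, 231.1]] sides [0.10323483 0.17068142 0.10135506] cen [0.54404417 0.1586249 ]
scene [[612.6, 89.6], [642.1, 184.2], [478.8, 232.4]] [0.09906179 0.17031323] cen [0.54572211 0.16098918]
top plate ((0.5429935455322266, 0.15909725427627563), (0.10295478254556656, 0.17030444741249084), 73.39347839355469)
  bright [23 11  4  5 12] 128.0 [0.6165 0.1798 0.045 ] [0.6242 0.1833 0.015 ]
  bright [30 13 10  8 58] 140.0 [0.6038 0.1472 0.045 ] [0.6113 0.1501 0.015 ]
  bright [18 30  3  5 12] 162.0 [0.551  0.1979 0.045 ] [0.5576 0.2017 0.015 ]
  bright [41 37  4  5 17] 165.0 [0.527  0.1193 0.045 ] [0.5331 0.1216 0.015 ]
  bright [18 47 13  9 70] 138.0 [0.4882 0.1826 0.045 ] [0.4936 0.1862 0.015 ]
  bright [41 50  5  6 21] 131.0 [0.482  0.1181 0.045 ] [0.4873 0.1205 0.015 ]
  knob [ 32  45  16  17 154] [274.16883117 212.85064935]
scene plate ((0.5234714150428772, 0.1655864119529724), (0.11039445549249649, 0.22378137707710266), 76.69029235839844)
  bright [30  0  6  2  8] 157.0 [0.4095 0.1094 0.045 ] [0.3889 0.1082 0.015 ]
  bright [42 10  9 
[... 1032 characters left out ...]
2215  0.0184] 0.022
top 0.61 34 [ 0.6099 -0.2209  0.0208] 0.018
top 0.63 31 [ 0.6308 -0.2215  0.0164] 0.018
top 0.65 29 [ 0.6506 -0.2203  0.014 ] 0.018
top 0.67 7 [ 0.6619 -0.2195  0.0096] 0.018
scene 0.47 22 [ 0.4738 -0.2195  0.0207] 0.019
scene 0.49 40 [ 0.4897 -0.2207  0.0199] 0.021
scene 0.51 42 [ 0.5101 -0.221   0.0207] 0.021
scene 0.53 41 [ 0.5293 -0.2186  0.0194] 0.021
scene 0.55 42 [ 0.5496 -0.2202  0.0204] 0.021
scene 0.57 41 [ 0.57   -0.2196  0.0206] 0.021
scene 0.59 47 [ 0.589  -0.2183  0.0201] 0.022
scene 0.61 47 [ 0.6095 -0.2183  0.0202] 0.021
scene 0.63 54 [ 0.6298 -0.219   0.0184] 0.022
scene 0.65 54 [ 0.6506 -0.2217  0.0141] 0.021
scene 0.67 19 [ 0.6645 -0.2198  0.0131] 0.022
```

Run:
```python
from h import *
t=np.load("top0.npz")['p']; s=np.load("scene0.npz")['p']
def tile(p,u,v,k=11,w=36,h=27):
    a=cv2.resize(p[v:v+h,u:u+w,::-1],None,fx=k,fy=k,interpolation=cv2.INTER_CUBIC); a=cv2.convertScaleAbs(a,alpha=1.5)
    for i in range(0,w,5): cv2.line(a,(int((i+.5)*k),0),(int((i+.5)*k),5),(0,255,255),1); 
    for i in range(0,h,5): cv2.line(a,(0,int((i+.5)*k)),(5,int((i+.5)*k)),(0,255,255),1)
    return a
a=np.vstack([np.hstack([tile(t,254,164),tile(s,350,250)]),np.hstack([tile(t,242,202),tile(s,363,213)])])
print(a.shape); cv2.imwrite("pics/z2.png",a)
# knob silhouette centres (non-wood blob by saturation/darkness), two views
C=np.array([.545,.161])
for n,p,b in(("top",t,(262,198,30,25)),("scene",s,(350,190,26,24))):
    u,v,w,h=b; q=p[v:v+h,u:u+w].astype(int); print(n); print((q.sum(-1)//3)[::2, ::1])
```

```text
(594, 792, 3)
top
[[ 86  87  85  86  87  87  88  87  87  88  89  87  87  85 103 162 189 185
  137  93  78  82  98 106 104 103 104 104 103 104]
 [ 85  85  86  86  88  87  88  86  88  90  88  87  88  84 108 175 199 190
  137  86  65  93 109 111 109 111 109 109 109 108]
 [ 86  86  88  87  86  85  86  88  87  88  88  90  90  87  85  88  90  91
   82  70  85 105 111 111 111 110 110 110 111 110]
 [ 84  85  88  87  88  85  86  89  86  76  65  68  73  70  69  70  70  73
   74  69 100 115 114 112 114 112 114 114 114 114]
 [ 84  84  86  81  81  87  76  56  34  21  11  10   7  33  56  34  13  12
   26  53  90 112 114 115 112 115 113 117 114 112]
 [109 110 112 119 120  95  49  20  12  11  11  12  12  71 142 109  55  32
   24  12  24  58  96 104 101 101 101 103 100 101]
 [128 129 130 130 111  62  20  10  15  13  15  14  10  22  71 116 126 124
  105  67  24  33  80 103 107 107 108 107 109 108]
 [109 114 125 125  96  44  12  12  11  14  15  11  13  51 111 133 130 131
  134 120  62  23  58 100 108 111 110 109 110 110]
 [ 93  77  93 117 106  58  18  11  15  14  14  14  14  48 108 129 134 136
  128  9
[... 1158 characters left out ...]
61  81  28
   21  23  23  24  25  21  22  67]
 [149 149 149 150 151 150 123  66  22  22  42  46  35  29  48  62  43  22
   21  20  24  24  23  20  17  36]
 [146 145 146 146 147 150 138  85  32  15  18  18  18  16  18  19  18  19
   22  22  19  20  23  20  20  54]
 [140 142 143 144 144 146 145 125  79  34  13  13  18  15  17  19  21  20
   20  20  22  22  17  27  64 117]
 [139 139 137 137 138 136 139 140 135 110  67  31  11  14  16  16  17  21
   20  17  18  27  44  84 125 142]
 [144 143 143 143 143 142 141 140 141 142 132  92  50  24  16  17  18  22
   35  49  67  83  98 121 148 157]
 [153 152 151 151 151 150 149 148 147 149 149 146 141 119 103 104 109 118
  129 134 132 115 101 135 172 183]]
```

View pics/z2.png

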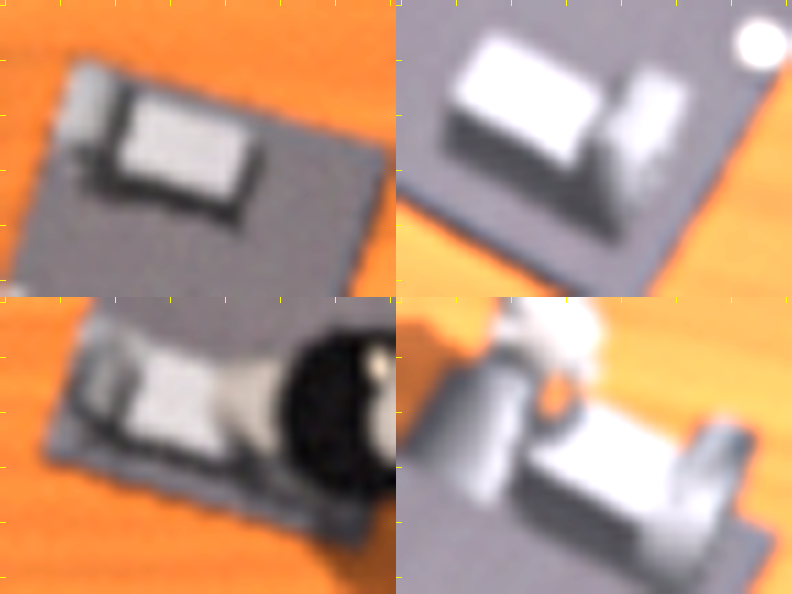

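Floor/fence corners are visible in all four tiles: plain block top view (132,92)-(115,165), scene view (209,95)-(177,165) local; screw block (140,48)-(128,138) and (284,143)-(244,228). Rays onto z = 45 mm:

Run:
```python
from h import *
a=np.radians(-16.3); ey=-np.array([np.cos(a),np.sin(a)]); ex=np.array([ey[1],-ey[0]])
C=np.array([.545,.161]); print("ex",ex,"ey",ey)
def px(l,o): return np.array(l)/11-.5+o
T={"top plain":("top",px([(132,92),(115,165),(240,200),(255,128)],[254,164])),
"scene plain":("scene",px([(209,95),(177,165),(54,100),(99,35)],[350,250])),
"top screw":("top",px([(140,48),(128,138),(225,160)],[242,202])),
"scene screw":("scene",px([(284,143),(244,228),(130,165)],[363,213]))}
for k,(n,uv) in T.items():
    P=onplane(n,uv,.045)[:,:2]; print(k,(np.c_[(P-C)@ex,(P-C)@ey]*1e3).round(1).tolist())
# knob: silhouette in each view -> centre, triangulate by least squares
t=np.load("top0.npz")['p']; s=np.load("scene0.npz")['p']
rays=[]
for n,uv in(("top",(274.9,211.6)),("scene",(366.1,202.2))):
    K,E=cam(n); d=E[:3,:3]@np.linalg.solve(K,[*uv,1]); rays.append((E[:3,3],d/np.linalg.norm(d)))
M=sum(np.eye(3)-np.outer(d,d) for o,d in rays); b=sum((np.eye(3)-np.outer(d,d))@o for o,d in rays); X=np.linalg.solve(M,b)
print("knob centre",X,[np.linalg.norm(np.cross(X-o,d)) for o,d in rays],"fixture rel plate:",(X[:2]-C)@ex,(X[:2]-C)@ey)
```

```text
ex [0.28066671 0.95980529] ey [-0.95980529  0.28066671]
top plain [[23.8, -71.8], [22.0, -48.5], [-17.9, -48.5], [-15.7, -71.3]]
scene plain [[19.2, -49.6], [21.5, -71.3], [-13.9, -72.0], [-13.0, -49.6]]
top screw [[25.4, 49.5], [20.6, 76.8], [-9.4, 75.1]]
scene screw [[19.1, 76.1], [21.7, 46.8], [-13.0, 47.9]]
knob centre [0.4702525  0.12294894 0.12773837] [np.float64(0.00030749825533048084), np.float64(0.000307498255330549)] fixture rel plate: -0.05750074097061303 0.06106338075868298
```

```bash
cat >> h.py <<'E'
C0=np.array([.5608,.1679]); aF=np.radians(-16.3)
ey=-np.array([np.cos(aF),np.sin(aF),0]); ex=np.array([ey[1],-ey[0],0]); ez=np.array([0,0,1.])
def F(x,y,z): return np.array([*C0,0])+(x*ex+y*ey+z*ez)/1e3
def down(yaxis):  # tool x down, tool y along given level axis
    y=np.array(yaxis,float); x=-ez; return np.c_[x,y,np.cross(x,y)]
def st():
    s=arm.sense(); return s,np.array(s["ee_pos"]),R.from_euler("xyz",s["ee_rot"]).as_matrix()
def go(P,Rt):
    s,p,r=st(); print("t",round(s["t"],2),"pos",p.round(4),"q",np.round(s["qpos"],2),"F",np.round(s["wrist_force"],1),"M",np.round(s["moment"],2),"w",round(s["width"],3))
    print("tool axes",r.round(2).T.tolist())
    print("shift mm",((P-p)@r*1e3).round(1),"turn deg",np.degrees(R.from_matrix(r.T@Rt).as_rotvec()).round(1))
E
python3 - <<'E'
from h import *
print([a for a in dir(arm) if a[0]!='_'], arm.tcp_to_tips)
a=np.radians(.9)
for sg in(1,-1): go(np.array([.566,-.2208,.12]),down(sg*np.array([-np.sin(a),np.cos(a),0])))
E
```

```text
['IKError', 'camera_info', 'capture', 'close_job', 'sense', 'tcp_to_tips'] 0.008
t 0.1 pos [0.2613 0.6218 0.2384] q [-1.28  0.48  0.02  1.56 -0.01  1.11 -0.08] F [0.2 0.1 0.3] M [0.   0.02 0.02] w 1.0
tool axes [[-0.0, -0.0, -1.0], [0.39, 0.92, -0.0], [0.92, -0.39, 0.0]]
shift mm [ 119.5 -658.6  607.3] turn deg [-23.7  -0.    0.1]
t 0.1 pos [0.2613 0.6218 0.2384] q [-1.28  0.48  0.02  1.56 -0.01  1.11 -0.08] F [0.2 0.1 0.3] M [0.   0.02 0.02] w 1.0
tool axes [[-0.0, -0.0, -1.0], [0.39, 0.92, -0.0], [0.92, -0.39, 0.0]]
shift mm [ 119.5 -658.6  607.3] turn deg [1.563e+02 1.000e-01 0.000e+00]
```

Emit:
arm_command(moves=[[[0,-30,28],[-5,0,0],0],[[0,-60,56],[-10,0,0],0],[[0,-90,84],[-15,0,0],0],[[0,-120,111],[-20,0,0],0],[[0,-150,139],[-23.7,0,0],0]])

```text
t: 0.52
ee_pos: [0.3314, 0.4276, 0.2382]
ee_rot: [-1.984, 1.568, -1.963]
wrist_force: [0.7, -0.0, -1.1]
width: 1.0
```

Run:
```python
from h import *
a=np.radians(.9)
go(np.array([.566,-.2208,.2]),down(np.array([-np.sin(a),np.cos(a),0])))
```

```text
t 0.52 pos [0.3314 0.4276 0.2382] q [-1.01  0.26 -0.02  1.88  0.01  1.01  0.56] F [ 0.7 -0.  -1.1] M [ 0.   -0.08  0.05] w 1.0
tool axes [[-0.0, -0.0, -1.0], [-0.02, 1.0, -0.0], [1.0, 0.02, -0.0]]
shift mm [  39.5 -653.   221.3] turn deg [ 0.3 -0.1  0.1]
```

Emit:
arm_command(moves=[[[0,-38,13],[0,0,0],0],[[0,-76,26],[0,0,0],0],[[0,-114,39],[0,0,0],0],[[0,-152,52],[0,0,0],0],[[0,-190,65],[0,0,0],0]])

```text
t: 0.93
ee_pos: [0.4004, 0.2368, 0.2385]
ee_rot: [-2.066, 1.568, -2.045]
wrist_force: [0.4, -0.4, -0.5]
width: 0.999
```

Emit:
arm_command(moves=[[[0,-38,13],[0,0,0],0],[[0,-76,26],[0,0,0],0],[[0,-114,39],[0,0,0],0],[[0,-152,52],[0,0,0],0],[[0,-190,65],[0,0,0],0]])

```text
t: 1.35
ee_pos: [0.4693, 0.0462, 0.2388]
ee_rot: [-2.082, 1.568, -2.062]
wrist_force: [0.7, 0.3, -0.2]
width: 1.002
```

Emit:
arm_command(moves=[[[0,-38,13],[0,0,0],0],[[0,-76,26],[0,0,0],0],[[10,-114,39],[0,0,0],0],[[20,-152,52],[0,0,0],0],[[30,-190,65],[0,0,0],0]])

```text
t: 1.77
ee_pos: [0.5384, -0.1443, 0.2087]
ee_rot: [-2.037, 1.569, -2.016]
wrist_force: [0.8, 0.3, -0.1]
width: 0.995
```

Run:
```python
from h import *
a=np.radians(.9)
go(np.array([.566,-.2208,.08]),down(np.array([-np.sin(a),np.cos(a),0])))
```

```text
t 1.77 pos [ 0.5384 -0.1443  0.2087] q [-0.16  0.33  0.39  1.89 -0.15  0.95  1.88] F [ 0.8  0.3 -0.1] M [ 0.03 -0.06  0.02] w 0.995
tool axes [[-0.0, -0.0, -1.0], [-0.02, 1.0, -0.0], [1.0, 0.02, -0.0]]
shift mm [128.9 -76.8  26.1] turn deg [ 0.3 -0.1  0.1]
```

Emit:
arm_command(moves=[[[26,-16,5],[0,0,0],0],[[52,-32,10],[0,0,0],0],[[78,-48,15],[0,0,0],0],[[104,-64,21],[0,0,0],0],[[129,-77,26],[0,0,0],0]])

```text
t: 2.18
ee_pos: [0.5657, -0.2223, 0.0781]
ee_rot: [-2.238, 1.568, -2.218]
wrist_force: [-0.1, 0.2, 0.7]
width: 0.996
```

Emit:
arm_command(moves=[[[25,0,0],[0,0,0],0],[[45,0,0],[0,0,0],0],[[60,0,0],[0,0,0],0],[[66,0,0],[0,0,0],0],[[68,0,0],[0,0,0],0]])

```text
t: 2.6
ee_pos: [0.5646, -0.222, 0.0087]
ee_rot: [-2.828, 1.566, -2.808]
wrist_force: [0.4, -0.6, -0.3]
width: 0.999
```

Run:
```python
from h import *
a=np.radians(.9)
go(np.array([.566,-.2208,.011]),down(np.array([-np.sin(a),np.cos(a),0])))
P={}
for n in("top","scene"):
    p,d=arm.capture(n); u,v=proj(n,[.566,-.2208,.05])[0].astype(int); P[n]=cv2.resize(p[v-45:v+45,u-40:u+40,::-1],None,fx=5,fy=5,interpolation=cv2.INTER_CUBIC)
cv2.imwrite("pics/g1.png",np.hstack([P["top"],P["scene"]]))
```

```text
t 2.6 pos [ 0.5646 -0.222   0.0087] q [ 0.06  0.68  0.29  1.88 -0.31  0.62  2.13] F [ 0.4 -0.6 -0.3] M [ 0.05 -0.02 -0.  ] w 0.999
tool axes [[-0.0, -0.0, -1.0], [-0.02, 1.0, -0.0], [1.0, 0.02, -0.0]]
shift mm [-2.4  1.2  1.5] turn deg [ 0.3 -0.3  0.1]
```

View pics/g1.png

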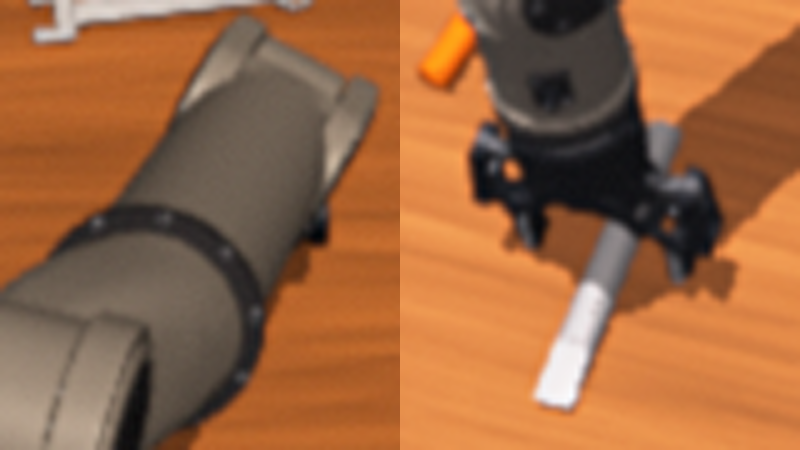

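The scene view shows the open fingers straddling the bar. The cutting edge is at the far end (555,405), and the head is toward the robot. The top view is hidden by the arm. I'll rise 2 mm and close.

Emit:
arm_command(moves=[[[-2,1,1.5],[0,0,0],0.3],[[-2,1,1.5],[0,0,0],0.6],[[-2,1,1.5],[0,0,0],1],[[-2,1,1.5],[0,0,0],1],[[-2,1,1.5],[0,0,0],1]])

```text
t: 3.12
ee_pos: [0.5675, -0.2214, 0.0128]
ee_rot: [-1.94, 1.568, -1.92]
wrist_force: [0.5, 0.1, -0.7]
width: 0.303
```

Emit:
arm_command(moves=[[[0,0,0],[0,0,0],1],[[0,0,0],[0,0,0],1],[[0,0,0],[0,0,0],1],[[0,0,0],[0,0,0],1],[[0,0,0],[0,0,0],1]])

```text
t: 3.53
ee_pos: [0.5675, -0.2214, 0.013]
ee_rot: [-1.959, 1.568, -1.938]
wrist_force: [-1.7, 0.6, 4.0]
width: 0.235
```

Emit:
arm_command(moves=[[[-3,0,0],[0,0,0],1],[[-10,0,0],[0,0,0],1],[[-25,0,0],[0,0,0],1],[[-45,0,0],[0,0,0],1],[[-65,0,0],[0,0,0],1]])

```text
t: 3.95
ee_pos: [0.5666, -0.221, 0.0781]
ee_rot: [-2.576, 1.567, -2.555]
wrist_force: [0.4, 0.1, -3.9]
width: 0.236
```

Emit:
arm_command(moves=[[[-20,0,0],[0,0,0],1],[[-45,0,0],[0,0,0],1],[[-75,0,0],[0,0,0],1],[[-100,0,0],[0,0,0],1],[[-120,0,0],[0,0,0],1]])

```text
t: 4.37
ee_pos: [0.567, -0.221, 0.2003]
ee_rot: [-2.227, 1.568, -2.207]
wrist_force: [-0.4, -0.6, -3.7]
width: 0.239
```

Run:
```python
from h import *
go(F(0,0,180),down(ex))
p,d=arm.capture("scene"); K,E=cam("scene")
s,P,r=st(); u,v=proj("scene",P)[0]
print(u,v); u,v=int(u),int(v); np.savez("lift.npz",p=p,d=d)
cv2.imwrite("pics/l1.png",cv2.resize(p[max(v-60,0):v+60,u-80:u+80,::-1],None,fx=5,fy=5,interpolation=cv2.INTER_CUBIC))
```

```text
t 4.37 pos [ 0.567  -0.221   0.2003] q [-0.03  0.43  0.4   1.78 -0.19  0.97  2.03] F [-0.4 -0.6 -3.7] M [ 0.01 -0.11 -0.04] w 0.239
tool axes [[-0.0, -0.0, -1.0], [-0.02, 1.0, -0.0], [1.0, 0.02, -0.0]]
shift mm [ 19.4 389.    1.7] turn deg [17.4 -0.1  0.1]
234.77525807609592 186.55962749036718
```

View pics/l1.png

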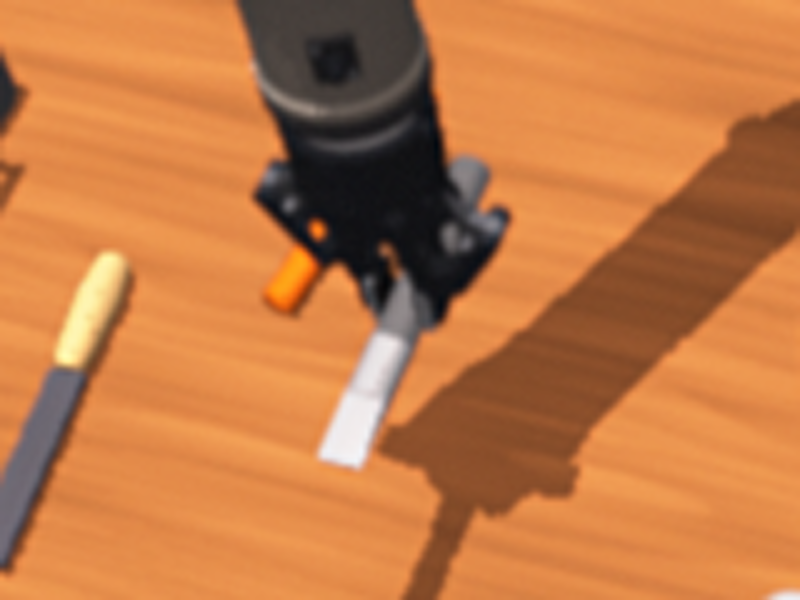

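Run:
```python
from h import *
uv=np.array([221.9,217.9]); K,E=cam("scene"); d=E[:3,:3]@np.linalg.solve(K,[*uv,1]); o=E[:3,3]
print("edge on z=.198:",o+d*(.198-o[2])/d[2],"on y=-.2195:",o+d*(-.2195-o[1])/d[1])
f=np.load("lift.npz"); C=cloud("scene",f['d']); p=f['p'].astype(int)
m=(p.max(-1)-p.min(-1)<40)&(p.min(-1)>110)&(abs(C[...,1]+.22)<.03)&(C[...,2]>.12)&(C[...,0]>.6)
q=C[m]; print(len(q))
for x in np.arange(.6,.69,.015): k=abs(q[:,0]-x)<.0075; print(x.round(3),k.sum(),q[k].mean(0).round(4) if k.sum() else '')
```

```text
edge on z=.198: [ 0.66576904 -0.21928512  0.198     ] on y=-.2195: [ 0.66550149 -0.2195      0.19748174]
458
0.6 155 [ 0.6037 -0.2186  0.483 ]
0.615 156 [ 0.614  -0.2086  0.4589]
0.63 59 [ 0.6297 -0.218   0.2274]
0.645 42 [ 0.6453 -0.2199  0.2022]
0.66 44 [ 0.6596 -0.2197  0.2007]
0.675 2 [ 0.6679 -0.2213  0.2025]
```

Chisel is held level; its edge is at x = 0.666, so chisel_mid is about 1 mm to the head side of the TCP. Transferring over the fixture.

Emit:
arm_command(moves=[[[0,38,0],[3.5,0,0],1],[[0,76,0],[7,0,0],1],[[0,114,0],[10.5,0,0],1],[[0,152,1],[14,0,0],1],[[0,190,1],[17.4,0,0],1]])

```text
t: 4.83
ee_pos: [0.5652, -0.0302, 0.2025]
ee_rot: [-0.654, 1.566, -0.941]
wrist_force: [0.8, 1.2, -3.2]
width: 0.239
```

Run:
```python
from h import *
go(F(-1.5,-1.2,190),down(ex))
```

```text
t 4.83 pos [ 0.5652 -0.0302  0.2025] q [-0.4   0.35  0.43  1.88 -0.17  0.94  1.39] F [ 0.8  1.2 -3.2] M [ 0.06 -0.09 -0.02] w 0.239
tool axes [[0.0, -0.0, -1.0], [0.28, 0.96, -0.0], [0.96, -0.28, 0.0]]
shift mm [ 11.8 187.3 -59.2] turn deg [-0.2  0.2  0.2]
```

Emit:
arm_command(moves=[[[0,38,-12],[0,0,0],1],[[0,76,-24],[0,0,0],1],[[0,114,-36],[0,0,0],1],[[0,152,-48],[0,0,0],1],[[0,187,-59],[0,0,0],1]])

```text
t: 5.25
ee_pos: [0.5604, 0.1682, 0.201]
ee_rot: [-0.94, 1.567, -1.226]
wrist_force: [0.8, 0.5, -4.0]
width: 0.237
```

Emit:
arm_command(moves=[[[25,0,0],[0,0,0],1],[[50,0,0],[0,0,0],1],[[75,0,0],[0,0,0],1],[[95,0,0],[0,0,0],1],[[105,0,0],[0,0,0],1]])

```text
t: 5.67
ee_pos: [0.5581, 0.1671, 0.0926]
ee_rot: [-1.812, 1.564, -2.098]
wrist_force: [-0.4, 0.5, -4.1]
width: 0.234
```

Run:
```python
from h import *
go(F(-1.5,-1.2,58),down(ex))
p,d=arm.capture("scene"); q,_=arm.capture("top")
u,v=350,175
a=cv2.resize(p[v:v+110,u-20:u+70,::-1],None,fx=5,fy=5,interpolation=cv2.INTER_CUBIC)
b=cv2.resize(q[150:240,232:302,::-1],None,fx=5,fy=5,interpolation=cv2.INTER_CUBIC)
c=np.zeros((550,800,3),np.uint8); c[:,:450]=a; c[:450,450:800]=b; cv2.imwrite("pics/s1.png",c)
```

```text
t 5.67 pos [0.5581 0.1671 0.0926] q [-0.64  0.52  0.32  1.91 -0.23  0.74  1.09] F [-0.4  0.5 -4.1] M [-0.04 -0.01 -0.05] w 0.234
tool axes [[-0.0, -0.01, -1.0], [0.28, 0.96, -0.01], [0.96, -0.28, -0.0]]
shift mm [34.6  0.2  3.6] turn deg [-0.1 -0.1  0.4]
```

View pics/s1.png

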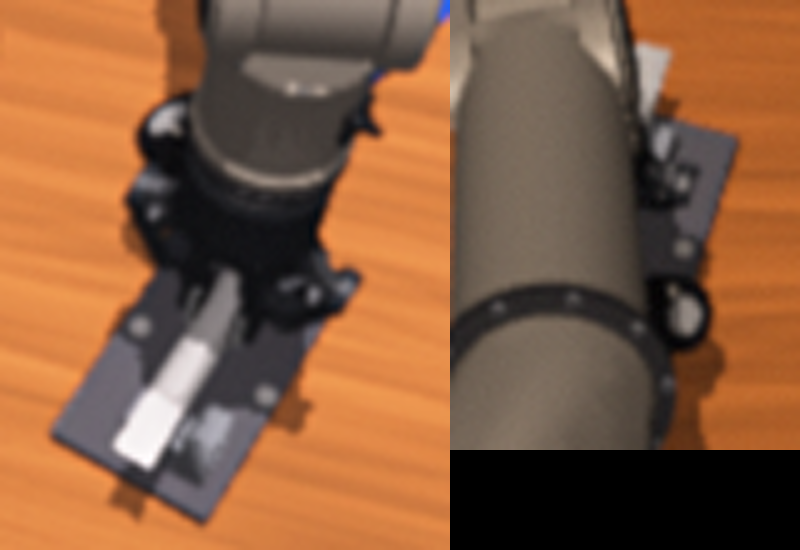

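The chisel hangs above the notch, clear of the fence and left of it in the scene view (edge at (135,455)), and the gripper is clear of the knob. Lowering gently.

Emit:
arm_command(moves=[[[6,0,1.5],[0,0,0.2],1],[[14,0,3],[0,0,0.4],1],[[20,0,3.6],[0,0,0.4],1],[[24,0,3.6],[0,0,0.4],1],[[26,0,3.6],[0,0,0.4],1]])

```text
t: 6.18
ee_pos: [0.5621, 0.1658, 0.0674]
ee_rot: [2.844, 1.569, 2.558]
wrist_force: [-0.3, -0.2, -4.2]
width: 0.234
```

Run:
```python
from h import *
go(F(-1.5,-1.2,58),down(ex))
```

```text
t 6.18 pos [0.5621 0.1658 0.0674] q [-0.62  0.56  0.3   1.92 -0.25  0.69  1.11] F [-0.3 -0.2 -4.2] M [-0.03 -0.02  0.01] w 0.234
tool axes [[-0.0, 0.0, -1.0], [0.28, 0.96, 0.0], [0.96, -0.28, -0.0]]
shift mm [ 9.4  0.1 -0.6] turn deg [-0.1 -0.1 -0. ]
```

Emit:
arm_command(moves=[[[2,0,-0.6],[0,0,0],1],[[4,0,-0.6],[0,0,0],1],[[6,0,-0.6],[0,0,0],1],[[7,0,-0.6],[0,0,0],1],[[8,0,-0.6],[0,0,0],1]])

```text
t: 6.6
ee_pos: [0.5615, 0.1661, 0.0594]
ee_rot: [2.718, 1.569, 2.431]
wrist_force: [-0.6, -0.5, -4.5]
width: 0.234
```

Emit:
arm_command(moves=[[[0.5,0,0],[0,0,0],1],[[1,0,0],[0,0,0],1],[[1.5,0,0],[0,0,0],1],[[2,0,0],[0,0,0],1],[[2,0,0],[0,0,0],1]])

```text
t: 7.02
ee_pos: [0.5617, 0.1662, 0.058]
ee_rot: [2.486, 1.569, 2.2]
wrist_force: [-2.4, -0.6, 4.7]
width: 0.236
```

Run:
```python
from h import *
go(F(0,-1.2,58),down(ex))
```

```text
t 7.02 pos [0.5617 0.1662 0.058 ] q [-0.61  0.58  0.29  1.92 -0.26  0.68  1.12] F [-2.4 -0.6  4.7] M [-0.09  0.54  0.01] w 0.236
tool axes [[-0.0, 0.0, -1.0], [0.28, 0.96, 0.0], [0.96, -0.28, -0.0]]
shift mm [ 0.   1.4 -0.1] turn deg [-0.1 -0.1 -0.1]
```

Floor reached at the expected height (TCP 0.058). Sliding to the fence.

Emit:
arm_command(moves=[[[-0.3,0.5,0],[0,0,0],1],[[-0.3,1,0],[0,0,0],1],[[-0.3,1.5,0],[0,0,0],1],[[-0.3,1.5,0],[0,0,0],1],[[-0.3,1.5,0],[0,0,0],1]])

```text
t: 7.43
ee_pos: [0.5621, 0.1677, 0.0582]
ee_rot: [2.527, 1.569, 2.241]
wrist_force: [-0.2, 0.1, -3.5]
width: 0.237
```

Run:
```python
from h import *
go(F(0,-1.2,58),down(ex)); print(arm.sense()["wrist_force"]@ex)
```

```text
t 7.43 pos [0.5621 0.1677 0.0582] q [-0.62  0.58  0.29  1.92 -0.26  0.68  1.12] F [-0.2  0.1 -3.5] M [-0.   -0.08 -0.03] w 0.237
tool axes [[-0.0, 0.0, -1.0], [0.28, 0.96, 0.0], [0.96, -0.28, -0.0]]
shift mm [ 0.2 -0.2 -0.1] turn deg [-0.1 -0.1 -0.1]
0.03694511338868455
```

Emit:
arm_command(moves=[[[0.1,0.4,0],[0,0,0],1],[[0.1,0.8,0],[0,0,0],1],[[0.1,1.2,0],[0,0,0],1],[[0.1,1.5,0],[0,0,0],1],[[0.1,1.5,0],[0,0,0],1]])

```text
t: 7.85
ee_pos: [0.5626, 0.1692, 0.0581]
ee_rot: [2.407, 1.569, 2.12]
wrist_force: [0.6, -0.1, -2.2]
width: 0.238
```

Run:
```python
from h import *
go(F(0,-1.2,58),down(ex)); print(arm.sense()["wrist_force"]@ex)
```

```text
t 7.85 pos [0.5626 0.1692 0.0581] q [-0.62  0.58  0.29  1.92 -0.26  0.68  1.11] F [ 0.6 -0.1 -2.2] M [-0.15  0.04  0.01] w 0.238
tool axes [[-0.0, 0.0, -1.0], [0.28, 0.96, 0.0], [0.96, -0.28, -0.0]]
shift mm [ 0.1 -1.8 -0.1] turn deg [-0.1 -0.1 -0.1]
0.03890730617624783
```

Emit:
arm_command(moves=[[[0,0.4,0],[0,0,0],1],[[0,0.8,0],[0,0,0],1],[[0,1.2,0],[0,0,0],1],[[0,1.5,0],[0,0,0],1],[[0,1.5,0],[0,0,0],1]])

```text
t: 8.27
ee_pos: [0.5626, 0.1695, 0.058]
ee_rot: [-2.952, 1.569, 3.044]
wrist_force: [-1.3, -4.7, 1.2]
width: 0.235
```

Run:
```python
from h import *
go(F(0,-1.2,58),down(ex)); print(arm.sense()["wrist_force"]@ex)
```

```text
t 8.27 pos [0.5626 0.1695 0.058 ] q [-0.62  0.58  0.29  1.92 -0.26  0.68  1.11] F [-1.3 -4.7  1.2] M [-0.99  0.49 -0.1 ] w 0.235
tool axes [[-0.0, 0.0, -1.0], [0.28, 0.96, -0.0], [0.96, -0.28, -0.0]]
shift mm [ 0.  -2.1 -0.1] turn deg [-0.2 -0.1  0. ]
-4.892317085465446
```

Fence contact at +2 mm, which agrees with the knob-based estimate. Pressing slightly more to align the bar, then releasing.

Emit:
arm_command(moves=[[[0,1,0],[0,0,0],1],[[0,1.8,0],[0,0,0],1],[[0,2.4,0],[0,0,0],1],[[0,2.4,0],[0,0,0],1],[[0,2.4,0],[0,0,0],1]])

```text
t: 8.68
ee_pos: [0.5627, 0.1696, 0.058]
ee_rot: [-2.332, 1.567, -2.622]
wrist_force: [-3.3, -7.9, 3.6]
width: 0.244
```

Run:
```python
from h import *
go(F(0,-1.2,58),down(ex)); print(arm.sense()["wrist_force"]@ex)
```

```text
t 8.68 pos [0.5627 0.1696 0.058 ] q [-0.62  0.58  0.29  1.92 -0.25  0.68  1.11] F [-3.3 -7.9  3.6] M [-1.64  0.76 -0.12] w 0.244
tool axes [[-0.0, -0.0, -1.0], [0.29, 0.96, -0.0], [0.96, -0.29, -0.0]]
shift mm [ 0.1 -2.2 -0.1] turn deg [-0.3 -0.2  0.2]
-8.465429171132646
```

Emit:
arm_command(moves=[[[0,0,0],[0,0,0],0.6],[[0,0,0],[0,0,0],0.4],[[0,-1,0],[0,0,0],0.3],[[0,-1,0],[0,0,0],0.3],[[0,-1,0],[0,0,0],0.3]])

```text
t: 9.1
ee_pos: [0.5627, 0.1694, 0.0582]
ee_rot: [-2.411, 1.568, -2.699]
wrist_force: [-0.0, 0.0, 1.0]
width: 0.7
```

Emit:
arm_command(moves=[[[-10,0,0],[0,0,0],0.3],[[-35,0,0],[0,0,0],0.3],[[-70,0,0],[0,0,0],0.3],[[-105,0,0],[0,0,0],0.2],[[-140,0,0],[0,0,0],0]])

```text
t: 9.52
ee_pos: [0.563, 0.1696, 0.2005]
ee_rot: [-2.415, 1.568, -2.703]
wrist_force: [0.9, 0.5, 0.6]
width: 0.916
```

Emit:
arm_command(moves=[[[-20,-30,20],[0,0,0],0],[[-40,-60,30],[0,0,0],0],[[-60,-95,45],[0,0,0],0],[[-60,-130,60],[0,0,0],0],[[-60,-165,80],[0,0,0],0]])

```text
t: 9.93
ee_pos: [0.5933, -0.0126, 0.2635]
ee_rot: [0.425, 1.57, 0.137]
wrist_force: [1.9, 0.2, -0.3]
width: 0.998
```

Run:
```python
from h import *
go(F(0,-1.2,58),down(ex))
p,d=arm.capture("scene"); q,e=arm.capture("top"); np.savez("seat.npz",p=p,q=q,d=d,e=e)
u,v=350,175
a=cv2.resize(p[v:v+110,u-20:u+70,::-1],None,fx=5,fy=5,interpolation=cv2.INTER_CUBIC)
b=cv2.resize(q[150:240,232:302,::-1],None,fx=5,fy=5,interpolation=cv2.INTER_CUBIC)
c=np.zeros((550,800,3),np.uint8); c[:,:450]=a; c[:450,450:800]=b; cv2.imwrite("pics/s2.png",c)
```

```text
t 9.93 pos [ 0.5933 -0.0126  0.2635] q [-0.43  0.34  0.45  1.75 -0.16  1.08  1.35] F [ 1.9  0.2 -0.3] M [ 0.03 -0.07  0.03] w 0.998
tool axes [[0.0, 0.0, -1.0], [0.28, 0.96, 0.0], [0.96, -0.28, 0.0]]
shift mm [205.5 163.7 -81.4] turn deg [-0.2  0.1 -0. ]
```

View pics/s2.png

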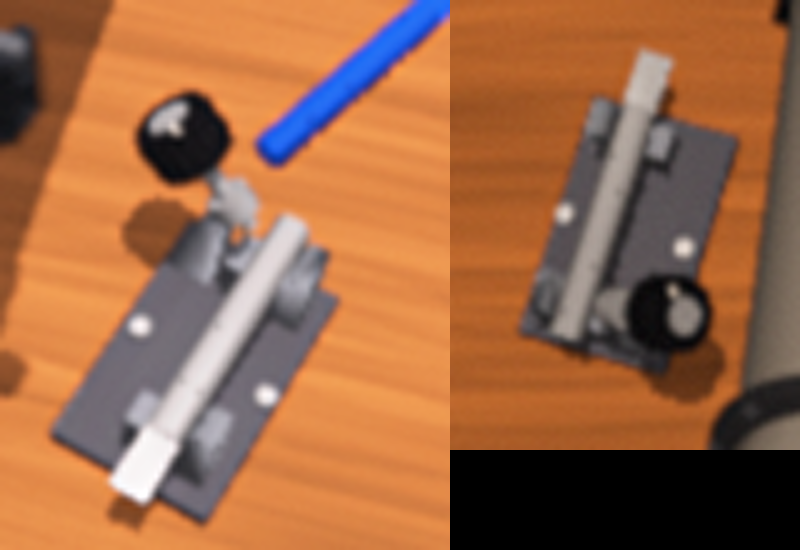

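The chisel lies in both notches against the fences with the edge overhanging: (140,495) in the scene view, (655,58) in the top view. I'll check the overhang in numbers and plan the knob approach.

```bash
sed -i 's/C0=np.array(\[.5608,.1679\])/C0=np.array([.5614,.1698])/' h.py
cat >> h.py <<'E'
tx=(ex-ez)/2**.5; ty0=(ex+ez)/2**.5; KR=np.c_[tx,ty0,np.cross(tx,ty0)]
def knob(ins,roll=0):  # TCP pose: ins mm inward of grip point at joint 0, roll deg about tool x
    return F(-72.5,75,128.5)+tx*ins/1e3, KR@R.from_rotvec([np.radians(roll),0,0]).as_matrix()
E
python3 - <<'E'
from h import *
loc=lambda P:(np.c_[(P-F(0,0,0))@ex,(P-F(0,0,0))@ey]*1e3).round(1).tolist()
f=np.load("seat.npz")
for n,im,b in(("top",f['q'],(262,155,22,75)),("scene",f['p'],(348,210,48,75))):
    u,v,w,h=b; q=im[v:v+h,u:u+w].astype(int); m=((q.max(-1)-q.min(-1)<40)&(q.sum(-1)/3>(120 if n=="top" else 150))).astype(np.uint8)
    k,l,s,_=cv2.connectedComponentsWithStats(m); i=1+s[1:,4].argmax(); uv=np.argwhere(l==i)[:,::-1]+[u,v]
    P=onplane(n,uv,.06); L=np.array(loc(P)); print(n,s[i],"y range",L[:,1].min(),L[:,1].max(),"x mean",[L[abs(L[:,1]-y)<8,0].mean().round(1) for y in(-85,-20,0,30,50)])
for r in(0,-75): print(r); go(*knob(-80,r))
E
```

```text
top [  0   6  14  41 199] y range -97.9 42.4 x mean [np.float64(-4.1), np.float64(-2.9), np.float64(-3.1), np.float64(-7.3), np.float64(-10.1)]
scene [  4   8  41  58 543] y range -103.9 101.3 x mean [np.float64(-2.5), np.float64(-2.4), np.float64(-2.3), np.float64(-1.6), np.float64(-1.5)]
0
t 10.03 pos [ 0.5934 -0.0202  0.2627] q [-0.43  0.34  0.45  1.76 -0.16  1.08  1.35] F [-0.7 -0.5 -0.3] M [-0.02  0.03  0.05] w 1.0
tool axes [[0.0, -0.0, -1.0], [0.3, 0.96, -0.0], [0.96, -0.3, 0.0]]
shift mm [  77.1   42.2 -159.8] turn deg [-0.8  0.5 45.2]
-75
t 10.03 pos [ 0.5934 -0.0202  0.2627] q [-0.43  0.34  0.45  1.76 -0.16  1.08  1.35] F [-0.7 -0.5 -0.3] M [-0.02  0.03  0.05] w 1.0
tool axes [[0.0, -0.0, -1.0], [0.3, 0.96, -0.0], [0.96, -0.3, 0.0]]
shift mm [  77.1   42.2 -159.8] turn deg [-71.6 -29.2  38.8]
```

Emit:
arm_command(moves=[[[-10,0,-30],[0,0,7],0],[[-10,0,-60],[0,0,14],0],[[0,0,-90],[0,0,21],0],[[0,0,-120],[0,0,28],0],[[0,0,-150],[0,0,35],0]])

```text
t: 10.45
ee_pos: [0.4493, 0.0244, 0.2639]
ee_rot: [1.561, 0.958, 1.261]
wrist_force: [-0.4, -0.1, -0.2]
width: 0.998
```

Run:
```python
from h import *
for r in(0,-60): print(r); go(*knob(-80,r))
```

```text
0
t 10.45 pos [0.4493 0.0244 0.2639] q [-0.15  0.09  0.39  2.19 -0.8   1.    2.  ] F [-0.4 -0.1 -0.2] M [-0.59  0.18  0.09] w 0.998
tool axes [[0.18, 0.55, -0.82], [0.24, 0.78, 0.58], [0.95, -0.3, 0.01]]
shift mm [ 88.5 -11.1  -9.4] turn deg [-0.5  0.9  9.9]
-60
t 10.45 pos [0.4493 0.0244 0.2639] q [-0.15  0.09  0.39  2.19 -0.8   1.    2.  ] F [-0.4 -0.1 -0.2] M [-0.59  0.18  0.09] w 0.998
tool axes [[0.18, 0.55, -0.82], [0.24, 0.78, 0.58], [0.95, -0.3, 0.01]]
shift mm [ 88.5 -11.1  -9.4] turn deg [-60.4  -4.4   9.4]
```

Emit:
arm_command(moves=[[[15,-2,-2],[-5,0,3],0],[[30,-4,-4],[-10,0,6],0],[[45,-6,-6],[-15,0,9],0],[[60,-8,-8],[-20,0,10],0],[[75,-11,-9],[-25,0,10],0]])

```text
t: 10.87
ee_pos: [0.451, 0.0593, 0.1956]
ee_rot: [1.162, 0.787, 1.316]
wrist_force: [0.0, -0.4, -0.8]
width: 0.997
```

Run:
```python
from h import *
go(*knob(-40,-40))
```

```text
t 10.87 pos [0.451  0.0593 0.1956] q [-0.04  0.29  0.32  2.27 -1.12  1.02  2.82] F [ 0.  -0.4 -0.8] M [-0.69  0.15  0.  ] w 0.997
tool axes [[0.18, 0.68, -0.71], [-0.22, 0.73, 0.65], [0.96, 0.04, 0.28]]
shift mm [53.1 -2.   0.2] turn deg [-15.4  -1.1  -0.6]
```

Emit:
arm_command(moves=[[[12,-1,0],[0,0,0],0],[[24,-2,0],[0,0,0],0],[[36,-2,0],[0,0,0],0],[[45,-2,0],[0,0,0],0],[[50,-2,0],[0,0,0],0]])

```text
t: 11.28
ee_pos: [0.4604, 0.0931, 0.1588]
ee_rot: [1.162, 0.786, 1.318]
wrist_force: [-0.8, 0.1, -0.0]
width: 0.999
```

Run:
```python
from h import *
go(*knob(8,-22))
```

```text
t 11.28 pos [0.4604 0.0931 0.1588] q [-0.06  0.36  0.25  2.29 -1.24  0.94  2.9 ] F [-0.8  0.1 -0. ] M [-0.7   0.16  0.07] w 0.999
tool axes [[0.18, 0.68, -0.71], [-0.22, 0.73, 0.65], [0.96, 0.04, 0.28]]
shift mm [50.2 -1.1  1.2] turn deg [ 2.7 -1.2 -0.4]
```

Emit:
arm_command(moves=[[[6,-1,1],[5,0,0],0],[[12,-1,1],[10,-1,0],0],[[18,-1,1],[15,-1,0],0],[[24,-1,1],[15,-1,0],0],[[28,-1,1],[15,-1,0],0]])

```text
t: 11.7
ee_pos: [0.4668, 0.112, 0.1386]
ee_rot: [1.404, 0.781, 1.294]
wrist_force: [-0.4, -0.6, -0.4]
width: 1.0
```

Run:
```python
from h import *
go(*knob(8,-7))
p,d=arm.capture("scene"); q,e=arm.capture("top")
a=cv2.resize(p[140:260,310:400,::-1],None,fx=5,fy=5,interpolation=cv2.INTER_CUBIC)
b=cv2.resize(q[150:240,240:310,::-1],None,fx=5,fy=5,interpolation=cv2.INTER_CUBIC)
c=np.zeros((600,800,3),np.uint8); c[:,:450]=a; c[:450,450:800]=b; cv2.imwrite("pics/k1.png",c)
```

```text
t 11.7 pos [0.4668 0.112  0.1386] q [-0.07  0.4   0.21  2.31 -1.34  0.89  2.71] F [-0.4 -0.6 -0.4] M [-0.7   0.2  -0.01] w 1.0
tool axes [[0.19, 0.68, -0.7], [0.03, 0.71, 0.7], [0.98, -0.16, 0.12]]
shift mm [21.9 -0.4 -0.3] turn deg [ 2.9 -0.3 -0.3]
```

View pics/k1.png

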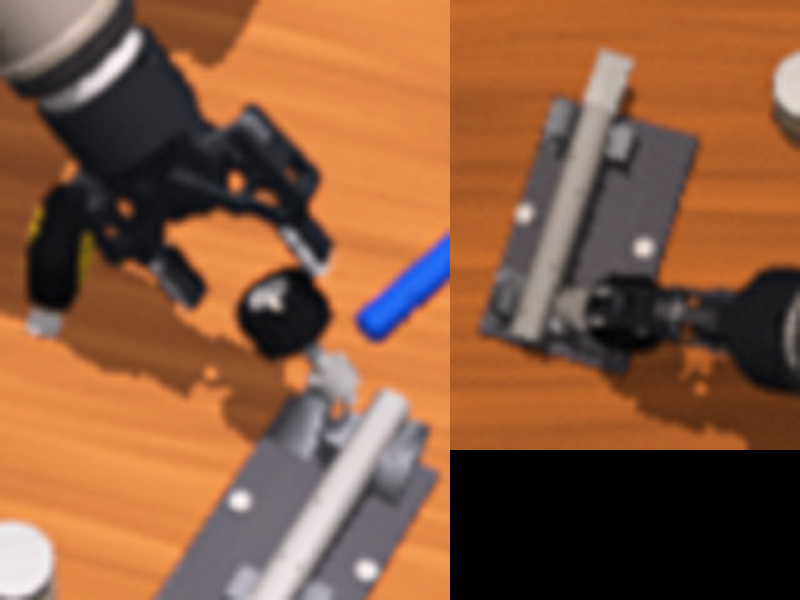

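The scene view shows the fingers (tips at about (190,290) and (320,260)) lined up either side of the knob at (285,310). The top view shows the chisel unmoved. Going in the remaining 22 mm.

Emit:
arm_command(moves=[[[5,0,0],[0,0,0],0],[[10,0,0],[0,0,0],0],[[15,0,0],[0,0,0],0],[[20,0,0],[0,0,0],0],[[22,0,0],[0,0,0],0]])

```text
t: 12.22
ee_pos: [0.471, 0.127, 0.1231]
ee_rot: [1.403, 0.781, 1.295]
wrist_force: [0.3, 0.8, -0.7]
width: 1.001
```

Run:
```python
from h import *
go(*knob(8,-10))
```

```text
t 12.22 pos [0.471  0.127  0.1231] q [ 0.07  0.43  0.    2.3  -1.36  0.79  2.72] F [ 0.3  0.8 -0.7] M [-0.73  0.25 -0.05] w 1.001
tool axes [[0.19, 0.68, -0.7], [0.03, 0.71, 0.7], [0.98, -0.16, 0.12]]
shift mm [-0.1 -0.5 -0.4] turn deg [-0.1 -0.3 -0.3]
```

Emit:
arm_command(moves=[[[0,0,0],[0,0,0],0.3],[[0,0,0],[0,0,0],0.5],[[0,0,0],[0,0,0],1],[[0,0,0],[0,0,0],1],[[0,0,0],[0,0,0],1]])

```text
t: 12.63
ee_pos: [0.4712, 0.1265, 0.1237]
ee_rot: [1.402, 0.781, 1.293]
wrist_force: [-2.3, -3.0, 6.3]
width: 0.541
```

Run:
```python
from h import *
go(*knob(8,-10))
```

```text
t 12.63 pos [0.4712 0.1265 0.1237] q [ 0.06  0.43  0.01  2.3  -1.36  0.8   2.72] F [-2.3 -3.   6.3] M [-0.5   0.33  0.23] w 0.541
tool axes [[0.19, 0.68, -0.7], [0.03, 0.71, 0.7], [0.98, -0.16, 0.12]]
shift mm [ 0.6 -0.4 -0.7] turn deg [-0.1 -0.2 -0.3]
```

Gripped (46 mm). First turn as a test.

Emit:
arm_command(moves=[[[0.3,0,0],[7,0,0],1],[[0.6,0,0],[14,0,0],1],[[0.9,0,0],[21,0,0],1],[[1.2,0,0],[28,0,0],1],[[1.6,0,0],[35,0,0],1]])

```text
t: 13.05
ee_pos: [0.4715, 0.1275, 0.1226]
ee_rot: [2.019, 0.781, 1.293]
wrist_force: [-0.7, -1.4, -1.2]
width: 0.545
```

Run:
```python
from h import *
go(*knob(9.6,25)); s,p,r=st(); print("F tool",(s["wrist_force"]@r).round(1),"M tool",(s["moment"]@r).round(2))
```

```text
t 13.05 pos [0.4715 0.1275 0.1226] q [ 0.07  0.43 -0.    2.3  -1.36  0.79  2.11] F [-0.7 -1.4 -1.2] M [-0.33 -0.15 -0.14] w 0.545
tool axes [[0.19, 0.68, -0.7], [0.59, 0.49, 0.64], [0.78, -0.54, -0.31]]
shift mm [ 0.7 -0.7 -0.3] turn deg [-0.4 -0.4 -0.1]
F tool [-0.3 -1.8  0.6] M tool [-0.07 -0.36 -0.14]
```

Emit:
arm_command(moves=[[[0.3,0,0],[7,0,0],1],[[0.6,0,0],[14,0,0],1],[[0.9,0,0],[21,0,0],1],[[1.2,0,0],[28,0,0],1],[[1.6,0,0],[35,0,0],1]])

```text
t: 13.47
ee_pos: [0.4718, 0.1284, 0.1214]
ee_rot: [2.635, 0.781, 1.292]
wrist_force: [-2.0, -0.6, -3.1]
width: 0.544
```

Emit:
arm_command(moves=[[[0.3,0,0],[7,0,0],1],[[0.6,0,0],[14,0,0],1],[[0.9,0,0],[21,0,0],1],[[1.2,0,0],[28,0,0],1],[[1.6,0,0],[35,0,0],1]])

```text
t: 13.88
ee_pos: [0.472, 0.1293, 0.1201]
ee_rot: [-3.031, 0.782, 1.291]
wrist_force: [-3.6, 2.3, -1.8]
width: 0.54
```

Emit:
arm_command(moves=[[[0.3,0,0],[7,0,0],1],[[0.6,0,0],[14,0,0],1],[[0.9,0,0],[21,0,0],1],[[1.2,0,0],[28,0,0],1],[[1.6,0,0],[35,0,0],1]])

```text
t: 14.3
ee_pos: [0.472, 0.1304, 0.1189]
ee_rot: [-2.415, 0.783, 1.291]
wrist_force: [-3.5, 1.9, 2.2]
width: 0.538
```

Run:
```python
from h import *
go(*knob(9.6+1.55*3,130)); s,p,r=st(); print("F tool",(s["wrist_force"]@r).round(1),"M tool",(s["moment"]@r).round(2))
```

```text
t 14.3 pos [0.472  0.1304 0.1189] q [ 0.11  0.44 -0.05  2.3  -1.36  0.76  0.26] F [-3.5  1.9  2.2] M [-1.37 -0.14 -0.46] w 0.538
tool axes [[0.2, 0.68, -0.71], [0.59, -0.66, -0.47], [-0.78, -0.32, -0.53]]
shift mm [ 0.7 -0.3  0.1] turn deg [-1.4  0.   0.2]
F tool [-0.9 -4.3  1. ] M tool [-0.04 -0.5   1.36]
```

Emit:
arm_command(moves=[[[0.3,0,0],[7,0,0],1],[[0.6,0,0],[14,0,0],1],[[0.9,0,0],[21,0,0],1],[[1.2,0,0],[28,0,0],1],[[1.6,0,0],[35,0,0],1]])

```text
t: 14.72
ee_pos: [0.472, 0.1316, 0.1178]
ee_rot: [-1.799, 0.783, 1.292]
wrist_force: [-2.2, 1.5, 4.0]
width: 0.54
```

Emit:
arm_command(moves=[[[0.3,0,0],[7,0,0],1],[[0.6,0,0],[14,0,0],1],[[0.9,0,0],[21,0,0],1],[[1.2,0,0],[28,0,0],1],[[1.6,0,0],[35,0,0],1]])

```text
t: 15.13
ee_pos: [0.4723, 0.133, 0.117]
ee_rot: [-1.183, 0.783, 1.292]
wrist_force: [-1.2, 1.6, 2.8]
width: 0.543
```

Emit:
arm_command(moves=[[[0.3,0,0],[7,0,0],1],[[0.6,0,0],[14,0,0],1],[[0.9,0,0],[21,0,0],1],[[1.2,0,0],[28,0,0],1],[[1.6,0,0],[35,0,0],1]])

```text
t: 15.55
ee_pos: [0.4728, 0.1342, 0.1161]
ee_rot: [-0.567, 0.783, 1.292]
wrist_force: [0.0, 1.1, 2.0]
width: 0.543
```

Emit:
arm_command(moves=[[[0.3,0,0],[7,0,0],1],[[0.6,0,0],[14,0,0],1],[[0.9,0,0],[21,0,0],1],[[1.2,0,0],[28,0,0],1],[[1.6,0,0],[35,0,0],1]])

```text
t: 15.97
ee_pos: [0.4735, 0.1352, 0.1151]
ee_rot: [0.048, 0.783, 1.291]
wrist_force: [-0.7, 1.4, 0.7]
width: 0.543
```

Run:
```python
from h import *
go(*knob(9.6+1.55*7,270)); s,p,r=st(); print("F tool",(s["wrist_force"]@r).round(1),"M tool",(s["moment"]@r).round(2))
```

```text
t 15.97 pos [0.4735 0.1352 0.1151] q [ 0.15  0.45 -0.12  2.3  -1.36  0.73 -2.21] F [-0.7  1.4  0.7] M [-0.92 -0.1  -0.33] w 0.543
tool axes [[0.2, 0.68, -0.71], [-0.95, 0.31, 0.03], [0.24, 0.66, 0.71]]
shift mm [ 0.6  0.3 -0.9] turn deg [-2.6  0.1 -0.2]
F tool [0.3 1.1 1.2] M tool [-0.01  0.83 -0.52]
```

Emit:
arm_command(moves=[[[0.3,0,0],[7,0,0],1],[[0.6,0,0],[14,0,0],1],[[0.9,0,0],[21,0,0],1],[[1.2,0,0],[28,0,0],1],[[1.6,0,0],[35,0,0],1]])

```text
t: 16.38
ee_pos: [0.4739, 0.1362, 0.1139]
ee_rot: [0.664, 0.784, 1.291]
wrist_force: [-0.6, 0.5, -0.8]
width: 0.543
```

Emit:
arm_command(moves=[[[0,0,0],[0,0,0],0.5],[[0,0,0],[0,0,0],0],[[0,0,0],[0,0,0],0],[[0,0,0],[0,0,0],0],[[0,0,0],[0,0,0],0]])

```text
t: 16.8
ee_pos: [0.474, 0.1361, 0.114]
ee_rot: [0.662, 0.784, 1.29]
wrist_force: [-0.0, 0.2, 0.2]
width: 1.003
```

Emit:
arm_command(moves=[[[0,0,0],[-7,0,0],0],[[0,0,0],[-14,0,0],0],[[0,0,0],[-21,0,0],0],[[0,0,0],[-28,0,0],0],[[0,0,0],[-35,0,0],0]])

```text
t: 17.22
ee_pos: [0.474, 0.136, 0.114]
ee_rot: [0.044, 0.784, 1.29]
wrist_force: [0.7, 0.0, 0.2]
width: 1.002
```

Run:
```python
from h import *
go(*knob(9.6+1.55*8,90)); s,p,r=st(); print("F tool",(s["wrist_force"]@r).round(1),"M tool",(s["moment"]@r).round(2))
```

```text
t 17.22 pos [0.474 0.136 0.114] q [ 0.22  0.45 -0.2   2.29 -1.34  0.69 -2.22] F [0.7 0.  0.2] M [-0.64  0.22  0.01] w 1.002
tool axes [[0.2, 0.68, -0.71], [-0.95, 0.31, 0.03], [0.24, 0.67, 0.71]]
shift mm [ 0.8  0.6 -0.8] turn deg [ 1.776e+02 -2.000e-01 -1.000e-01]
F tool [ 0.  -0.7  0.3] M tool [0.01 0.67 0.  ]
```

Emit:
arm_command(moves=[[[0,0,0],[-7,0,0],0],[[0,0,0],[-14,0,0],0],[[0,0,0],[-21,0,0],0],[[0,0,0],[-28,0,0],0],[[0,0,0],[-35,0,0],0]])

```text
t: 17.63
ee_pos: [0.4741, 0.1358, 0.114]
ee_rot: [-0.574, 0.784, 1.29]
wrist_force: [0.0, 0.4, 0.3]
width: 0.997
```

Emit:
arm_command(moves=[[[0,0,0],[-7,0,0],0],[[0,0,0],[-14,0,0],0],[[0,0,0],[-21,0,0],0],[[0,0,0],[-28,0,0],0],[[0,0,0],[-35,0,0],0]])

```text
t: 18.05
ee_pos: [0.4741, 0.1357, 0.1141]
ee_rot: [-1.193, 0.784, 1.29]
wrist_force: [-0.1, 0.4, -0.8]
width: 0.999
```

Emit:
arm_command(moves=[[[0,0,0],[-7,0,0],0],[[0,0,0],[-14,0,0],0],[[0,0,0],[-21,0,0],0],[[0,0,0],[-28,0,0],0],[[0,0,0],[-35,0,0],0]])

```text
t: 18.47
ee_pos: [0.4742, 0.1355, 0.1141]
ee_rot: [-1.811, 0.784, 1.289]
wrist_force: [0.9, -0.5, -0.4]
width: 1.0
```

Emit:
arm_command(moves=[[[0,0,0],[-7,0,0],0],[[0,0,0],[-14,0,0],0],[[0,0,0],[-21,0,0],0],[[0,0,0],[-28,0,0],0],[[0,0,0],[-35,0,0],0]])

```text
t: 18.88
ee_pos: [0.4742, 0.1353, 0.1141]
ee_rot: [-2.429, 0.785, 1.289]
wrist_force: [-1.0, 0.7, -0.9]
width: 0.999
```

Emit:
arm_command(moves=[[[0,0,0],[-7,0,0],0],[[0,0,0],[-14,0,0],0],[[0,0,0],[-21,0,0],0],[[0,0,0],[-28,0,0],0],[[0,0,0],[-35,0,0],0]])

```text
t: 19.3
ee_pos: [0.4742, 0.135, 0.114]
ee_rot: [-3.047, 0.785, 1.288]
wrist_force: [-0.3, -0.0, -0.2]
width: 0.999
```

Run:
```python
from h import *
go(*knob(9.6+1.55*8,95)); s,p,r=st(); print("F tool",(s["wrist_force"]@r).round(1),"M tool",(s["moment"]@r).round(2))
```

```text
t 19.3 pos [0.4742 0.135  0.114 ] q [ 0.65  0.54 -0.71  2.26 -1.07  0.48  0.65] F [-0.3 -0.  -0.2] M [-0.71  0.18 -0.02] w 0.999
tool axes [[0.2, 0.68, -0.71], [0.94, -0.34, -0.07], [-0.29, -0.65, -0.7]]
shift mm [ 1.4 -1.   0.2] turn deg [-0.3 -0.   0.1]
F tool [ 0.1 -0.2  0.2] M tool [-0.01 -0.72  0.1 ]
```

Emit:
arm_command(moves=[[[1,-1,0],[0,0,0],0.3],[[1.4,-1,0],[0,0,0],0.5],[[1.4,-1,0],[0,0,0],1],[[1.4,-1,0],[0,0,0],1],[[1.4,-1,0],[0,0,0],1]])

```text
t: 19.72
ee_pos: [0.4736, 0.136, 0.1132]
ee_rot: [-3.045, 0.785, 1.288]
wrist_force: [-2.5, -3.8, 5.5]
width: 0.547
```

Emit:
arm_command(moves=[[[0,0,0],[0,0,0],1],[[0.3,0,0],[7,0,0],1],[[0.6,0,0],[14,0,0],1],[[0.9,0,0],[21,0,0],1],[[1.2,0,0],[28,0,0],1]])

```text
t: 20.13
ee_pos: [0.4737, 0.1369, 0.1125]
ee_rot: [-2.549, 0.785, 1.288]
wrist_force: [-1.0, -1.1, 1.4]
width: 0.541
```

Run:
```python
from h import *
go(*knob(9.6+1.55*9,123)); s,p,r=st(); print("F tool",(s["wrist_force"]@r).round(1),"M tool",(s["moment"]@r).round(2))
```

```text
t 20.13 pos [0.4737 0.1369 0.1125] q [ 0.56  0.52 -0.6   2.27 -1.17  0.52  0.23] F [-1.  -1.1  1.4] M [-0.68  0.33  0.2 ] w 0.541
tool axes [[0.2, 0.68, -0.71], [0.69, -0.61, -0.4], [-0.7, -0.41, -0.59]]
shift mm [0.7 0.1 0.2] turn deg [-0.9  0.   0.1]
F tool [-1.9 -0.6  0.4] M tool [-0.05 -0.74  0.23]
```

Emit:
arm_command(moves=[[[0.3,0,0],[7,0,0],1],[[0.6,0,0],[14,0,0],1],[[0.9,0,0],[21,0,0],1],[[1.2,0,0],[28,0,0],1],[[1.6,0,0],[35,0,0],1]])

```text
t: 20.55
ee_pos: [0.4739, 0.1382, 0.1116]
ee_rot: [-1.931, 0.784, 1.289]
wrist_force: [-2.5, -2.7, 3.1]
width: 0.545
```

Emit:
arm_command(moves=[[[0.3,0,0],[7,0,0],1],[[0.6,0,0],[14,0,0],1],[[0.9,0,0],[21,0,0],1],[[1.2,0,0],[28,0,0],1],[[1.3,0,0],[30,0,0],1]])

```text
t: 20.97
ee_pos: [0.4742, 0.1393, 0.1109]
ee_rot: [-1.399, 0.784, 1.289]
wrist_force: [-0.4, -1.5, 1.4]
width: 0.54
```

Run:
```python
from h import *
go(*knob(9.6+1.55*11,190)); s,p,r=st(); print("F tool",(s["wrist_force"]@r).round(1),"M tool",(s["moment"]@r).round(2))
```

```text
t 20.97 pos [0.4742 0.1393 0.1109] q [ 0.38  0.48 -0.41  2.28 -1.28  0.6  -0.83] F [-0.4 -1.5  1.4] M [-0.03 -0.21 -0.09] w 0.54
tool axes [[0.2, 0.68, -0.71], [-0.36, -0.62, -0.7], [-0.91, 0.39, 0.12]]
shift mm [ 0.9  0.8 -0.2] turn deg [0.3 0.1 0.1]
F tool [-2.1  0.2 -0.1] M tool [-0.09  0.21 -0.07]
```

Emit:
arm_command(moves=[[[0.2,0,0],[4,0,0],1],[[0.4,0,0],[8,0,0],1],[[0.6,0,0],[12,0,0],1],[[0.7,0,0],[16,0,0],1],[[0.9,0,0],[20,0,0],1]])

```text
t: 21.38
ee_pos: [0.4758, 0.1384, 0.1099]
ee_rot: [-1.052, 0.787, 1.284]
wrist_force: [5.4, -5.3, -5.6]
width: 0.544
```

Run:
```python
from h import *
go(*knob(9.6+1.55*11+.9,210)); s,p,r=st(); print("F tool",(s["wrist_force"]@r).round(1),"M tool",(s["moment"]@r).round(2))
```

```text
t 21.38 pos [0.4758 0.1384 0.1099] q [ 0.35  0.48 -0.37  2.28 -1.3   0.61 -1.16] F [ 5.4 -5.3 -5.6] M [-2.56 -1.13 -0.4 ] w 0.544
tool axes [[0.2, 0.68, -0.71], [-0.65, -0.45, -0.61], [-0.73, 0.58, 0.35]]
shift mm [1.4 0.7 1.5] turn deg [ 0.2 -0.1 -0. ]
F tool [ 1.5  2.3 -9. ] M tool [-1.    2.42  1.08]
```

Torque jumped from 0.1 to 1.0 N m, so the stop appears reached. One small confirming turn.

Emit:
arm_command(moves=[[[0,0.3,0.7],[3,0,0],1],[[0.2,0.5,1.2],[6,0,0],1],[[0.3,0.5,1.2],[9,0,0],1],[[0.3,0.5,1.2],[9,0,0],1],[[0.3,0.5,1.2],[9,0,0],1]])

```text
t: 21.8
ee_pos: [0.4759, 0.1378, 0.1095]
ee_rot: [-0.898, 0.789, 1.279]
wrist_force: [4.2, -4.1, -3.6]
width: 0.547
```

Run:
```python
from h import *
go(*knob(9.6+1.55*11+.9,210)); s,p,r=st(); print("F tool",(s["wrist_force"]@r).round(1),"M tool",(s["moment"]@r).round(2))
```

```text
t 21.8 pos [0.4759 0.1378 0.1095] q [ 0.34  0.47 -0.35  2.28 -1.31  0.62 -1.31] F [ 4.2 -4.1 -3.6] M [-1.7  -0.15 -0.77] w 0.547
tool axes [[0.2, 0.67, -0.71], [-0.76, -0.35, -0.55], [-0.62, 0.65, 0.44]]
shift mm [1.5 0.6 2. ] turn deg [-8.9 -0.3 -0. ]
F tool [ 0.6  0.3 -6.8] M tool [0.1  1.76 0.62]
```

Ambiguous (torque fell again, the hand slid 2 mm sideways). I'll regrip centred and test again.

Emit:
arm_command(moves=[[[0,0,0],[0,0,0],0.3],[[0,0.3,1],[0,0,0],0.2],[[0.5,0.6,2],[0,0,0],0.2],[[0.5,0.6,2],[0,0,0],0.2],[[0.5,0.6,2],[0,0,0],0.2]])

```text
t: 22.22
ee_pos: [0.4738, 0.1398, 0.1098]
ee_rot: [-0.897, 0.789, 1.281]
wrist_force: [0.1, 0.4, -0.6]
width: 0.796
```

Emit:
arm_command(moves=[[[0,0,0],[0,0,0],0.5],[[0,0,0],[0,0,0],1],[[0,0,0],[0,0,0],1],[[0,0,0],[0,0,0],1],[[0,0,0],[0,0,0],1]])

```text
t: 22.63
ee_pos: [0.474, 0.14, 0.1106]
ee_rot: [-0.897, 0.787, 1.281]
wrist_force: [-1.5, -3.0, 6.8]
width: 0.548
```

Emit:
arm_command(moves=[[[0.1,0,0],[2,0,0],1],[[0.2,0,0],[4,0,0],1],[[0.2,0,0],[6,0,0],1],[[0.3,0,0],[8,0,0],1],[[0.4,0,0],[10,0,0],1]])

```text
t: 23.05
ee_pos: [0.4731, 0.142, 0.1118]
ee_rot: [-0.722, 0.783, 1.286]
wrist_force: [-8.2, -2.0, 16.6]
width: 0.542
```

Run:
```python
from h import *
go(*knob(9.6+1.55*11+.9,230)); s,p,r=st(); print("F tool",(s["wrist_force"]@r).round(1),"M tool",(s["moment"]@r).round(2))
```

```text
t 23.05 pos [0.4731 0.142  0.1118] q [ 0.33  0.47 -0.35  2.29 -1.32  0.62 -1.48] F [-8.2 -2.  16.6] M [ 1.35 -0.04  1.34] w 0.542
tool axes [[0.2, 0.68, -0.71], [-0.85, -0.24, -0.47], [-0.49, 0.69, 0.53]]
shift mm [ 0.9  0.6 -3.5] turn deg [1.4 0.1 0.1]
F tool [-14.7  -0.3  11.4] M tool [-0.7  -1.76  0.02]
```

Firm resistance again (0.7 N m against 0.1 when free). Releasing, backing out, and checking the knob's travel by camera.

Emit:
arm_command(moves=[[[0,0,0],[0,0,0],0.5],[[0,0,0],[0,0,0],0.2],[[0,0,-3],[0,0,0],0],[[0,0,-3],[0,0,0],0],[[0,0,-3],[0,0,0],0]])

```text
t: 23.47
ee_pos: [0.4748, 0.1396, 0.1099]
ee_rot: [-0.722, 0.783, 1.285]
wrist_force: [0.4, -0.2, -0.2]
width: 0.998
```

Emit:
arm_command(moves=[[[-10,0,0],[0,0,0],0],[[-25,0,0],[0,0,0],0],[[-45,0,0],[0,0,0],0],[[-70,0,0],[0,0,0],0],[[-95,0,0],[0,0,0],0]])

```text
t: 23.88
ee_pos: [0.4551, 0.0746, 0.1774]
ee_rot: [-0.72, 0.784, 1.287]
wrist_force: [1.4, -0.5, 0.9]
width: 1.0
```

Emit:
arm_command(moves=[[[-25,0,0],[0,0,0],0],[[-50,0,0],[0,0,0],0],[[-75,0,0],[0,0,0],0],[[-95,0,0],[0,0,0],0],[[-110,0,0],[0,0,0],0]])

```text
t: 24.3
ee_pos: [0.4332, -0.0017, 0.2562]
ee_rot: [-0.722, 0.784, 1.285]
wrist_force: [0.2, 0.0, -0.6]
width: 1.001
```

Run:
```python
from h import *
go(*knob(9.6,0))
p,d=arm.capture("scene"); q,e=arm.capture("top"); np.savez("end.npz",p=p,q=q,d=d,e=e)
k=cv2.resize
t0=np.load("top0.npz")['p']; s0=np.load("scene0.npz")['p']
z=lambda im,u,v:k(im[v:v+40,u:u+40,::-1],(300,300),interpolation=cv2.INTER_CUBIC)
c=np.zeros((600,800,3),np.uint8)
c[:300,:300]=z(t0,252,190); c[300:,:300]=z(q,252,190)
c[:300,300:600]=z(s0,348,182); c[300:,300:600]=z(p,348,182)
c[:250,600:]=k(q[150:250,232:312,::-1],(200,250),interpolation=cv2.INTER_CUBIC); c[300:550,600:]=k(p[170:290,330:426,::-1],(200,250),interpolation=cv2.INTER_CUBIC)
cv2.imwrite("pics/e1.png",c)
```

```text
t 24.3 pos [ 0.4332 -0.0017  0.2562] q [ 0.51  0.18 -0.13  2.19 -0.89  1.08 -1.76] F [ 0.2  0.  -0.6] M [-0.72  0.16  0.03] w 1.001
tool axes [[0.2, 0.68, -0.71], [-0.85, -0.24, -0.47], [-0.48, 0.7, 0.53]]
shift mm [190.4   0.3   0.2] turn deg [1.313e+02 1.000e-01 0.000e+00]
```

View pics/e1.png

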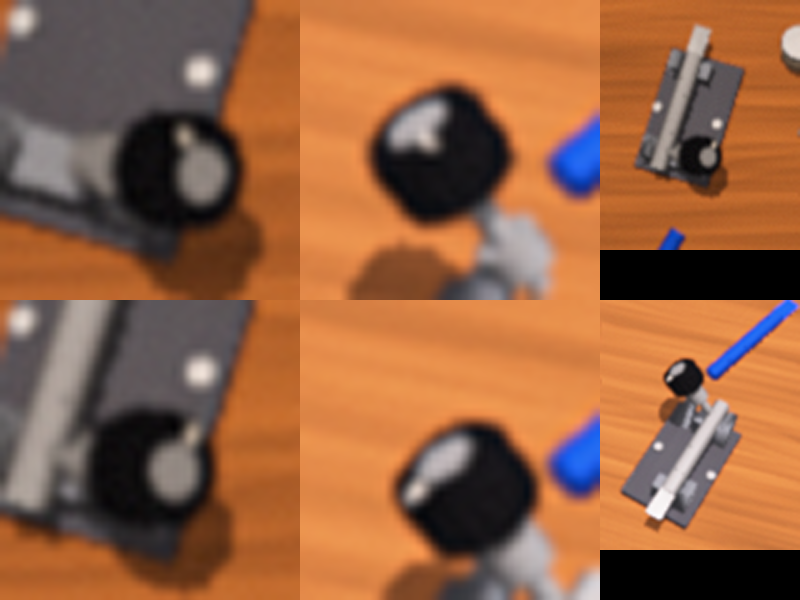

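Mark before → after: top tile (183,135)→(192,432) with face centre (203,175)→(177,472); scene (430,138)→(413,490). Computing the mark's turn and the axial travel.

Run:
```python
from h import *
u1=ty0; u2=np.cross(tx,ty0)   # positive angle about tx = clockwise from outside
def face(n,uv,j):
    K,E=cam(n); d=E[:3,:3]@np.linalg.solve(K,[*uv,1]); o=E[:3,3]; c=F(-72.5,75,128.5)-tx*(14-2.55*j)/1e3
    P=o+d*((c-o)@tx)/(d@tx); return (P-c)@u1*1e3,(P-c)@u2*1e3
T=lambda x,y,o:(np.array([x,y])/7.5-.5+o)
for n,o,a,ca,b,cb in(("top",[252,190],(183,135),(203,175),(192,132),(177,172)),("scene",[348,182],(130,138),(118,118),(113,190),(145,160))):
    r=[]
    for m,c,j in((a,ca,.5),(b,cb,8)):
        M=np.array(face(n,T(*m,o),j)); Cc=np.array(face(n,T(*c,o),j)); 
        print(n,"mark",M.round(1),"disc",Cc.round(1),"ang rel centre",np.degrees(np.arctan2(M[1],M[0])).round(),"rel disc",np.degrees(np.arctan2(*(M-Cc)[::-1])).round())
# axial travel: silhouette centres from the black+cap blob, tall points
f=np.load("end.npz")
for n,d0,d1,b in(("top",np.load("top0.npz")['d'],f['e'],(255,195,35,35)),("scene",np.load("scene0.npz")['d'],f['d'],(348,182,40,42))):
    u,v,w,h=b
    for d in(d0,d1):
        q=cloud(n,d)[v:v+h,u:u+w].reshape(-1,3); L=np.c_[(q-F(0,75,56))@ex,(q-F(0,75,56))@ey,q[:,2]-.056]*1e3
        s=(L[:,2]-L[:,0])/2**.5; ra=np.hypot((L[:,2]+L[:,0])/2**.5,L[:,1]); k=(ra<18)&(s>70)&(s<130); print(n,"outer face dist",k.sum(),np.percentile(s[k],[50,80]).round(1))
```

```text
top mark [13.4 10.9] disc [-2.8 -1.2] ang rel centre 39.0 rel disc 37.0
top mark [-5.3 17.4] disc [-4.  -0.9] ang rel centre 107.0 rel disc 94.0
scene mark [11.2  7.3] disc [-3.7 -5.2] ang rel centre 33.0 rel disc 40.0
scene mark [-8.6 13.8] disc [-1.6 -1.6] ang rel centre 122.0 rel disc 114.0
top outer face dist 81 [115.2 117.5]
top outer face dist 78 [96.9 99.1]
scene outer face dist 66 [115.7 116.8]
scene outer face dist 60 [97.6 98.2]
```

Mark turned 360 + ~72° (7.5 rad) and the axial travel is ~18–19 mm, consistent with the stop. I'll settle it with one more centred regrip and turn.

Emit:
arm_command(moves=[[[30,0,0],[0,0,0],0],[[60,0,0],[0,0,0],0],[[90,0,0],[0,0,0],0],[[110,0,0],[0,0,0],0],[[125,0,0],[0,0,0],0]])

```text
t: 24.82
ee_pos: [0.4581, 0.0854, 0.1658]
ee_rot: [-0.72, 0.784, 1.287]
wrist_force: [0.7, 0.0, -0.2]
width: 1.0
```

Emit:
arm_command(moves=[[[18,0,0],[0,0,0],0],[[36,0,0],[0,0,0],0],[[54,0,0],[0,0,0],0],[[68,0,0],[0,0,0],0],[[78,0,0],[0,0,0],0]])

```text
t: 25.23
ee_pos: [0.4723, 0.1404, 0.1091]
ee_rot: [-0.716, 0.785, 1.292]
wrist_force: [0.3, 0.4, 0.5]
width: 0.999
```

Run:
```python
from h import *
go(*knob(27.5,228))
```

```text
t 25.23 pos [0.4723 0.1404 0.1091] q [ 0.34  0.48 -0.36  2.29 -1.31  0.62 -1.48] F [0.3 0.4 0.5] M [-0.71  0.17 -0.03] w 0.999
tool axes [[0.19, 0.68, -0.71], [-0.85, -0.24, -0.46], [-0.48, 0.69, 0.53]]
shift mm [ 0.1 -1.7 -1.5] turn deg [-0.7  0.2 -0.1]
```

Emit:
arm_command(moves=[[[0,-1.7,-1],[0,0,0],0.3],[[0,-1.7,-1],[0,0,0],0.5],[[0,-1.7,-1],[0,0,0],1],[[0,-1.7,-1],[0,0,0],1],[[0,-1.7,-1],[0,0,0],1]])

```text
t: 25.65
ee_pos: [0.4747, 0.1395, 0.11]
ee_rot: [-0.717, 0.784, 1.29]
wrist_force: [-0.9, -1.1, 2.8]
width: 0.544
```

Emit:
arm_command(moves=[[[0,0,0],[0,0,0],1],[[0,0,0],[1,0,0],1],[[0,0,0],[2,0,0],1],[[0,0,0],[3,0,0],1],[[0,0,0],[4,0,0],1]])

```text
t: 26.07
ee_pos: [0.4747, 0.1394, 0.1101]
ee_rot: [-0.647, 0.785, 1.29]
wrist_force: [0.2, 0.7, -0.2]
width: 0.539
```

Run:
```python
from h import *
go(*knob(27.5,232)); s,p,r=st(); print("F tool",(s["wrist_force"]@r).round(1),"M tool",(s["moment"]@r).round(2))
```

```text
t 26.07 pos [0.4747 0.1394 0.1101] q [ 0.33  0.47 -0.35  2.28 -1.31  0.63 -1.56] F [ 0.2  0.7 -0.2] M [-0.91 -0.69  1.03] w 0.539
tool axes [[0.2, 0.68, -0.71], [-0.88, -0.19, -0.43], [-0.42, 0.71, 0.56]]
shift mm [ 1.1  0.5 -0.2] turn deg [-0.8  0.1 -0.1]
F tool [ 0.6 -0.2  0.3] M tool [-1.38  0.5   0.48]
```

Emit:
arm_command(moves=[[[0,0,0],[1,0,0],1],[[0,0,0],[2,0,0],1],[[0,0,0],[3,0,0],1],[[0,0,0],[4,0,0],1],[[0,0,0],[5,0,0],1]])

```text
t: 26.48
ee_pos: [0.4753, 0.1381, 0.1093]
ee_rot: [-0.56, 0.787, 1.287]
wrist_force: [4.8, 0.1, -14.1]
width: 0.543
```

Run:
```python
from h import *
go(*knob(27.5,237)); s,p,r=st(); print("F tool",(s["wrist_force"]@r).round(1),"M tool",(s["moment"]@r).round(2))
```

```text
t 26.48 pos [0.4753 0.1381 0.1093] q [ 0.33  0.47 -0.34  2.28 -1.31  0.63 -1.64] F [  4.8   0.1 -14.1] M [-2.99 -1.48  0.55] w 0.543
tool axes [[0.2, 0.68, -0.71], [-0.92, -0.12, -0.37], [-0.34, 0.73, 0.6]]
shift mm [1.2 0.6 1.5] turn deg [-0.9 -0.1 -0.1]
F tool [ 11.    0.9 -10. ] M tool [-1.98  2.72  0.28]
```

Torque rose to 1.4 and then 2.0 N m within 9°, so the hard stop is confirmed. Releasing and withdrawing.

Emit:
arm_command(moves=[[[0,0,0],[0,0,0],0.5],[[0,0,0],[0,0,0],0.2],[[0,0,1],[0,0,0],0],[[0,0,1],[0,0,0],0],[[0,0,1],[0,0,0],0]])

```text
t: 26.9
ee_pos: [0.4748, 0.1392, 0.1103]
ee_rot: [-0.559, 0.786, 1.287]
wrist_force: [0.8, 0.4, 0.1]
width: 1.002
```

Emit:
arm_command(moves=[[[-10,0,0],[0,0,0],0],[[-25,0,0],[0,0,0],0],[[-45,0,0],[0,0,0],0],[[-70,0,0],[0,0,0],0],[[-95,0,0],[0,0,0],0]])

```text
t: 27.32
ee_pos: [0.4552, 0.0746, 0.1783]
ee_rot: [-0.557, 0.786, 1.289]
wrist_force: [1.0, -0.3, -0.8]
width: 1.001
```

Emit:
arm_command(moves=[[[-25,0,0],[0,0,0],0],[[-50,0,0],[0,0,0],0],[[-75,0,0],[0,0,0],0],[[-95,0,0],[0,0,0],0],[[-110,0,0],[0,0,0],0]])

```text
t: 27.73
ee_pos: [0.4334, -0.0013, 0.2576]
ee_rot: [-0.559, 0.786, 1.287]
wrist_force: [0.4, 0.5, 0.2]
width: 0.999
```

Run:
```python
from h import *
go(*knob(9.6,0))
p,d=arm.capture("scene"); q,e=arm.capture("top")
for n,a,b,u in(("scene",np.load("scene0.npz")['p'],p,(340,90)),("top",np.load("top0.npz")['p'],q,(0,0))):
    df=(np.abs(a.astype(int)-b).max(-1)>45).astype(np.uint8); k,l,s,c=cv2.connectedComponentsWithStats(cv2.morphologyEx(df,cv2.MORPH_OPEN,np.ones((3,3)))); print(n,[x.tolist() for x in s[1:] if x[4]>15])
t=cv2.resize(q[130:290,150:470,::-1],None,fx=2.5,fy=2.5,interpolation=cv2.INTER_CUBIC)[:300]
c=np.zeros((600,800,3),np.uint8); c[:300]=t
c[300:,:400]=cv2.resize(p[170:290,330:490,::-1],(400,300),interpolation=cv2.INTER_CUBIC); c[300:,400:]=cv2.resize(p[170:320,200:400,::-1],(400,300))
cv2.imwrite("pics/f1.png",c)
f=np.load("end.npz"); 
m=lambda im:(lambda q:((q.max(-1)-q.min(-1)<40)&(q.sum(-1)/3>150)))(im[210:285,348:396].astype(int))
for im in(np.load("seat.npz")['p'],f['p'],p):
    uv=np.argwhere(m(im))[:,::-1]+[348,210]; P=onplane("scene",uv,.06)-F(0,0,0); y=P@ey*1e3; x=P@ex*1e3; k=abs(x+2)<14; print("edge y",y[k].min().round(1),"x at -85/0/50",[x[k&(abs(y-v)<8)].mean().round(1) for v in(-85,0,50)])
```

```text
t 27.73 pos [ 0.4334 -0.0013  0.2576] q [ 0.5   0.18 -0.12  2.18 -0.89  1.08 -1.93] F [0.4 0.5 0.2] M [-0.72  0.27  0.  ] w 0.999
tool axes [[0.2, 0.68, -0.71], [-0.92, -0.12, -0.37], [-0.34, 0.72, 0.6]]
shift mm [191.2   0.6  -0.7] turn deg [ 1.22e+02 -1.00e-01 -0.00e+00]
scene [[229, 0, 110, 212, 8218], [356, 0, 14, 16, 98], [379, 0, 10, 4, 30], [556, 0, 84, 44, 2163], [340, 18, 16, 9, 116], [368, 25, 36, 21, 330], [343, 28, 23, 14, 144], [337, 34, 4, 5, 17], [349, 47, 21, 18, 196], [371, 52, 13, 18, 127], [623, 54, 17, 10, 95], [343, 59, 18, 15, 153], [607, 65, 33, 13, 260], [337, 71, 4, 5, 17], [625, 78, 11, 7, 59], [637, 80, 3, 7, 21], [593, 92, 47, 26, 719], [371, 108, 150, 89, 3200], [592, 116, 17, 9, 61], [549, 118, 31, 34, 603], [605, 140, 11, 5, 35], [581, 142, 8, 6, 37], [588, 146, 26, 18, 230], [527, 188, 32, 17, 248], [357, 193, 16, 16, 176], [230, 195, 29, 58, 530], [364, 203, 16, 14, 121], [354, 215, 8, 10, 47], [383, 218, 9, 8, 56], [364, 230, 20, 29, 223], [352, 261, 13, 19, 164]]
top [[267, 160, 9, 14, 104], [314, 161, 115, 239, 13800], [256, 179, 13, 28, 143], [263, 207, 5, 8, 32], [278, 207, 9, 24, 118], [272, 209, 4, 7, 26], [7, 248, 289, 146, 15494], [77, 262, 13, 9, 62], [305, 345, 6, 4, 18], [314, 348, 18, 20, 203], [288, 353, 22, 30, 325], [325, 353, 20, 35, 309], [285, 392, 10, 7, 48], [301, 392, 20, 8, 113]]
edge y -103.9 x at -85/0/50 [np.float64(-2.5), np.float64(-2.3), np.float64(-1.4)]
edge y -103.9 x at -85/0/50 [np.float64(-2.5), np.float64(-2.1), np.float64(-1.8)]
edge y -103.9 x at -85/0/50 [np.float64(-2.5), np.float64(-2.1), np.float64(-1.8)]
```

View pics/f1.png

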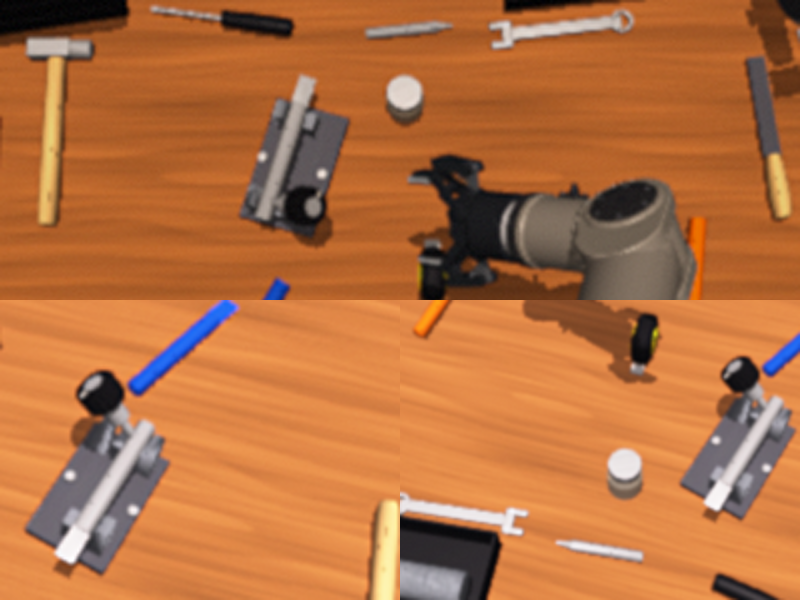

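The final view shows the chisel seated in both notches with the edge overhanging, the knob screwed in, the other tools unchanged and the gripper clear.

```bash
python3 -c "
from cell import arm
print(arm.close_job())"
```

```text
the job is handed in; nothing more can be done
None
```

The chisel is seated and clamped, and the job was handed in at about 28 s of the 72 s allowed.

**Seating:** I lowered the chisel into both notches. The floor came at the expected height (TCP 58 mm) and the bar was pressed against the fences with about 8 N before I let go. The cutting edge measured 98 to 104 mm from the seat point, an overhang of about 40 to 46 mm past the plain block. That estimate is rough, and it did not change during clamping.

**Clamping:** I screwed the knob in clockwise in two main strokes, with two short regrips at the end.
- **Turn:** The mark on the knob turned by about 7.5 rad. The knob moved in 18 to 19 mm.
- **Stop:** The first two tests of the stop were unclear because the fingers slid sideways on the knob. On a third, centred regrip the torque rose to 2.0 N m within 9°, against about 0.1 N m when turning freely, so I took that as the hard stop.

**Disagreements:** My first fixture position was 2 mm short of the fences, which contact and the knob position corrected. The axial travel from the depth image was about 1 mm less than the mark's turn implies, within its noise.

In the last pictures the other tools in view look unmoved, and the robot is touching nothing.

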